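# Lock the marble tube into its shelf cradle

## Robot

A 6-joint arm with a two-finger parallel gripper is mounted at the origin on the work surface. World frame = base frame: x ahead of the robot, y to its left, z up, the work surface at z = 0. Lengths are in m, angles in degrees, forces in N, time in s.
With the tool pointing down it reaches from about 0.4 to 0.825 m from the base axis. Payload 7 kg.
Tool frame: the origin (TCP) lies between the finger pads; the fingertips stand 19 mm ahead of it and the grasp point (between the pads) is the TCP; x points along the fingers, y is the direction in which the jaws open and shut, and the axes are right-handed (so a half turn about x gives the same grasp; the last joint's range is limited). The gripper opens to 88 mm and grips with 3 to 60 N. Pads are 19 mm wide; open, the fingers measure 130 mm over their backs; the gripper's body (78 mm by 193 mm) begins 47 mm behind the grasp point.
Start: joints at [92.309, 20.546, 0.682, 0, -70.136, -16.507], TCP at [0.166, 0.654, 0.246] pointing down, gripper open.
Joint ranges: [-176.03, 176.03], [-82.01, 121.73], [-58.28, 71.71], [-173.87, 95.51], [-174.79, -0.11], [-173.66, 173.66]. Speed limits (degrees/s): [136.94, 136.94, 172.46, 180, 180, 180].

## Interface

Orientations are given as [roll, pitch, yaw] about the fixed x, y, z axes, in that order (R = Rz(yaw) Ry(pitch) Rx(roll)).
In Python, from plant import * gives the robot as it stands.
- The arm moves only by the tool step_arm, never from a script. Its argument "steps" is a list of rows, each a list of 2 entries, a list of its own where there are three numbers: the shift along the tool's x, y, z in units of 0.02 m (1.0 is 0.02 m), then the turn about the tool's x in units of 6 degrees (1.0 is 6 degrees). A call has 1 to 20 rows; each row shifts and turns the commanded pose from where the row before left it, along the tool's axes as they then stand; what a row does not reach is not made up. A row lasts 1/12 s, in which the tool goes at most 41.7 mm and 7.16 degrees, less where a joint would pass 70% of its speed; a pose out of reach is approached as far as the arm can. A call with a number of a shift or a turn outside -1 to 1 is refused whole. A call with a gripper value outside its range is refused whole. "fingers" is the closure, from 0 (fully open) to 1 (shut), set as the call begins (left out, the last holds). The fingers move at their own pace and stop on an object; "grip_force" is the grip in N (left out, the last holds). Time passes only in rows, so rows that do not move let the fingers close. It gives the time, the measured TCP pose, the force and the opening at its end, in the units of the state.
- get_state(): the state, without advancing time (a new reading comes with each control period).
- capture(name): name is "scene" or "top" or "wrist"; returns the picture (400x640x3 uint8, blue, green, red); there is no depth.
- camera_model(name): a dict with "intrinsics" (3x3 intrinsics, pixels), "dist_coeffs" ([k1, k2, p1, p2, k3] as OpenCV has them; the pictures are not rectified), "rvec" (rotation vector, rad) and "tvec" (3), from world to camera coordinates, as OpenCV has them. Camera axes: x right, y down, z forward; pixel columns grow to the right and rows downward; lengths in m; the calibration is good to about 2 mm. A picture is of the moment at which its call begins: read the wrist's pose just before it. camera_model takes no time and is no camera call; for the wrist camera it gives the pose at the moment of the call.
- close_job(): hands the job in, once; it reports no verdict.
The state is a dict: "time_s": time; "joints": joint angles; "qd": joint speeds; "joint_torque": joint torques, N m; "tcp_pos": TCP position; "eef_rot": TCP orientation; "contact_force": force on the tool from outside, world axes, zero at the start; "moment": the same for the moment, N m; "gripper_width": finger opening in m.
Only numpy, scipy, OpenCV 4.12 (cv2) and the standard library are available. Lean on these libraries where they do the work, as an engineer would, in place of code of your own. Each camera call takes 0.05 s, during which the arm holds its last target.

## Task

Lay the tube of marbles down in its plywood cradle between the side cheeks and slide it gently along until its end is fully home against the upright end plate. Then push the steel lever handle through its quarter turn to the end stop, so that it bars the tube in, and lean on it there for a moment with a firm push of about 12 N, never more than 25 N on the lever at any time and never more than 30 N of ramming or pressing of the tube on the cradle. Leave the pop-up box, the tray of jacks, the ball and the wooden block where they are.

Things in the scene. Friction and masses are not known exactly. Their poses are not given: they have to be found in the camera images.
- tube: Clear acrylic tube of marbles, 40 mm diameter, along its x axis, with a square grey cap (22 mm long, 50 x 50 mm) on each end; 150 mm overall, bare tube between caps 106 mm; 0.2 to 0.45 kg. It lies on the flats of its caps, tube axis 25 mm above its support. Origin: mid-length, on the underside of the caps; z up. Either end may go to the end plate.
- cradle: Plywood cradle fixed to the shelf. x runs along the channel to the end plate, y left of that, z up; origin on the shelf under the tube's home place. Board 12 mm thick, x -167..95, y -63..55 mm. End plate: inner face x = 75, 76 wide, top 57 mm above the shelf. Cheeks 9 mm thick, top 34 mm, inner faces y = +-27.5, at x 50..75 and -68..-50; open between for fingers. Lower the tube about 10 mm short.
- seat (a point): Point on the top of the cradle's board (12 mm above the shelf) where the tube's origin lies when it is fully home; same axes as the cradle.
- lever_pivot (a point): Vertical axis of the lever, on the cradle at x = -84.5, y = +42 mm, 31 mm above the shelf.
- lever (a joint): Steel lever's angle: 0 open, arm towards the cradle's -x; turns counter-clockwise from above; 1.571 = rigid end stop, arm towards -y across the channel, 1.5 mm behind a tube that is home. Starts at 0 to 0.4. Stiff (0.25 N m friction, some 3 N at the post), stays where left. Arm: bar 16 mm wide, 24 to 38 mm above the shelf; it meets the cap of a tube that is not home.
- lever_post (a point): Top centre of the lever's upright handle post: 16 mm diameter, 85 mm from the lever's axis, rising from the arm (top at 38 mm) to 83 mm above the shelf. Push it on its side, square to the arm.
- popup_box: White plastic pop-up box with a press button, 89 x 89 x 67 mm, loose; bystander. Origin under its centre.
- tray: Stainless steel tray, 110 x 160 x 22 mm, with four metal jacks in it, loose; bystander. Origin under its centre.
- ball_center (a point): Centre of a silicone ball, 50 mm diameter, resting on a cork ring 48 mm across; bystander.
- block: Short wooden block, 40 x 75 x 40 mm, loose; bystander. Origin under its centre.
Things that resemble listed ones, but are neither listed nor needed, are in the scene too. Of the things that look like the tube, take the one that is farthest from the robot's base at the start.

How it is judged:
By the outcome, as a careful person would: the job done as asked, in the order asked, and still so for the second after the job is handed in, with the robot touching nothing.
It also fails if it takes over 72 s, if anything falls off the work surface, if the arm or the gripper's body presses on something with over 40 N, if the wrist force passes 120 N, or if a joint passes its speed limit or range.

## Working session

There is one attempt and no reset: what is moved stays moved. The work goes in short steps, Python scripts to look and compute and a tool call to move; the robot and the scene stay as the last step left them, time stands still between calls to the robot, and variables do not carry over. Pictures are saved under pics/ and viewed, and the job is handed in when it is done.

Besides the shell and the picture viewer there is one more tool, called after "Call:" as a command line: name --argument value ..., lists and objects as JSON in quotes. step_arm: Moves the arm, as the interface text tells. Its arguments: {"type":"object","properties":{"steps":{"type":"array","items":{"type":"array"}},"fingers":{"type":"number"},"grip_force":{"type":"number"}},"required":["steps"]}

```bash
mkdir -p pics; ls; python3 - <<'E'
from plant import *
import cv2
print(get_state())
for n in ["scene","top","wrist"]:
    m=camera_model(n); print(n,m)
    cv2.imwrite(f"pics/{n}0.png",capture(n))
E
```

```text
pics
{'time_s': 0.0, 'joints': array([ 9.23084249e+01,  2.05922067e+01,  6.34878981e-01, -2.09969664e-02,
       -7.01351544e+01, -1.65068877e+01]), 'qd': array([ 0.12517578, -0.06159466,  0.01092131,  0.07155812,  0.07311464,
        0.06525814]), 'joint_torque': array([ 1.57304448e-04, -5.82718956e+01,  2.93048841e+01,  6.99746355e+00,
        6.73916191e-03, -1.53012897e-04]), 'tcp_pos': array([0.16547054, 0.65394292, 0.24461958]), 'eef_rot': array([ 94.46059921,  89.90543426, -99.74501445]), 'contact_force': array([ 0.36679841,  0.2965967 , -0.03553485]), 'moment': array([ 0.02371469,  0.02501258, -0.01071349]), 'gripper_width': 0.08737070371154741}
scene {'intrinsics': array([[371.70343203,   0.        , 319.79110072],
       [  0.        , 371.70343203, 193.80977254],
       [  0.        ,   0.        ,   1.        ]]), 'dist_coeffs': array([-0.02713649,  0.        ,  0.        ,  0.        ,  0.        ]), 'rvec': array([ 1.18860763,  2.46384928, -0.84583893]), 'tvec': array([ 0.32017779, -0.21900921,  1.19018931])}
top {'intrinsics': array([[459.64272022,   0.        , 314.04975755],
       [  0.        , 459.64272022, 202.63635716],
       [  0.        ,   0.        ,   1.        ]]), 'dist_coeffs': array([-0.10322379,  0.        ,  0.        ,  0.        ,  0.        ]), 'rvec': array([ 2.14007251, -2.18359929,  0.14269825]), 'tvec': array([-0.02465822,  0.47372427,  1.2922367 ])}
wrist {'intrinsics': array([[333.17955613,   0.        , 316.55702192],
       [  0.        , 333.17955613, 205.05973588],
       [  0.        ,   0.        ,   1.        ]]), 'dist_coeffs': array([0.00115443, 0.        , 0.        , 0.        , 0.        ]), 'rvec': array([-1.81475351,  2.33034567,  0.32519071]), 'tvec': array([ 0.67382146, -0.03318503,  0.39114532])}
```

View pics/scene0.png

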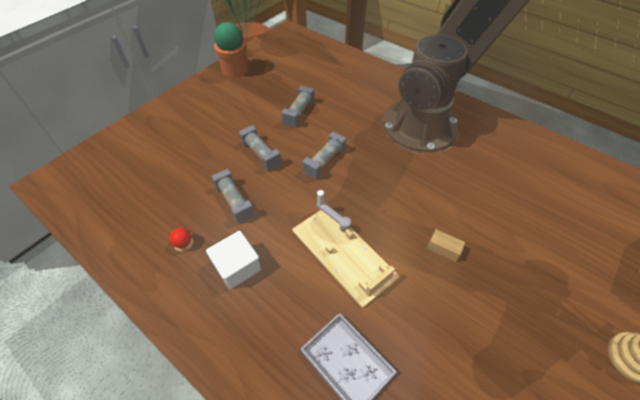

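View pics/top0.png

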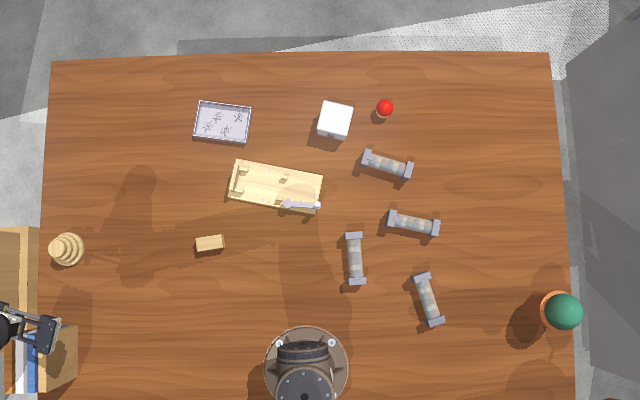

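View pics/wrist0.png

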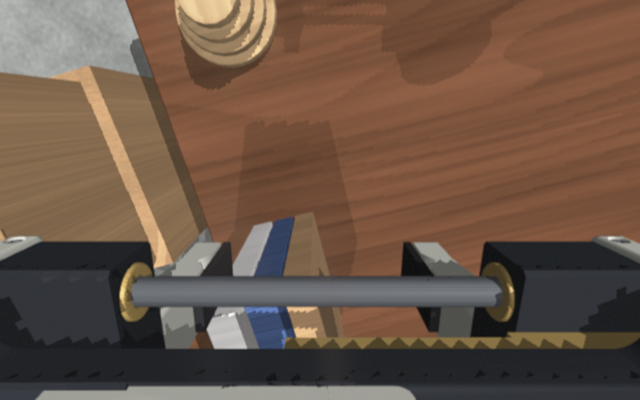

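The top view shows the cradle around (276,187) and four tube-like things. The one at (387,164) is farthest from the base. I'll enlarge that area.

```bash
python3 - <<'E'
import cv2
a=cv2.imread("pics/top0.png"); b=cv2.imread("pics/scene0.png")
def c(im,x,y,w,h,k,n): cv2.imwrite("pics/"+n,cv2.resize(im[y:y+h,x:x+w],None,fx=k,fy=k,interpolation=cv2.INTER_CUBIC))
c(a,220,150,112,75,7,"c1.png"); c(a,350,140,75,50,10,"c2.png"); c(b,280,180,130,130,4.5,"c3.png"); c(b,200,160,70,70,8,"c4.png")
E
```

```text
(no output)
```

View pics/c1.png

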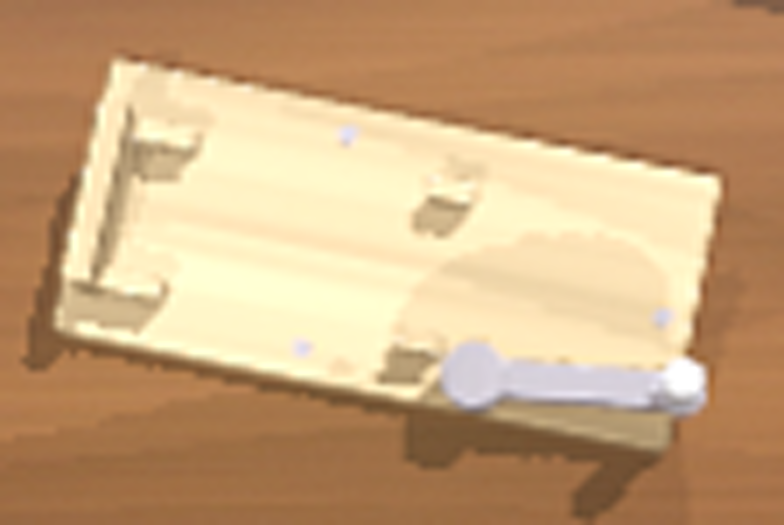

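View pics/c2.png

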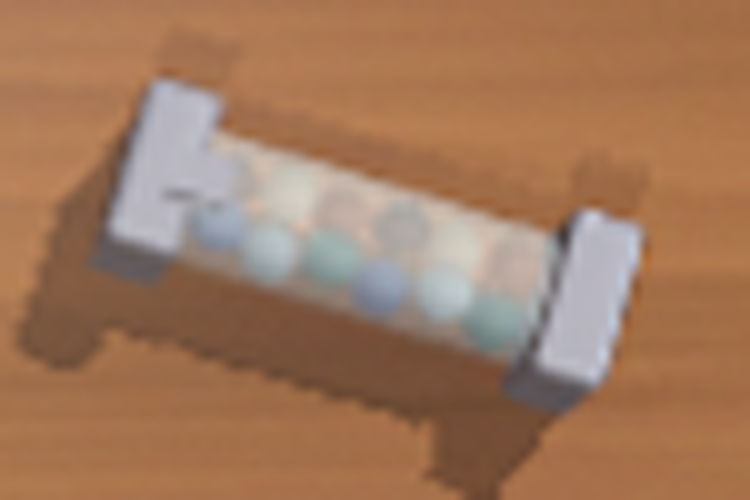

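View pics/c3.png

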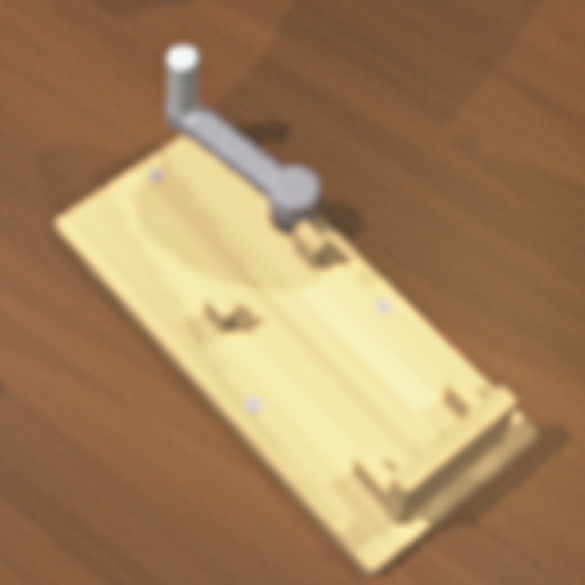

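View pics/c4.png

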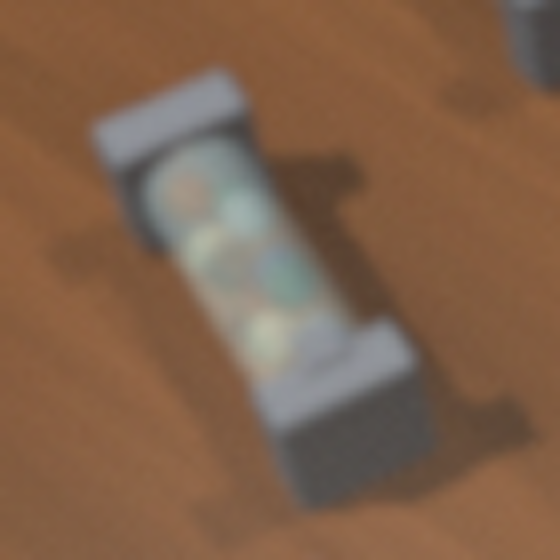

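```bash
cat > h.py <<'E'
from plant import *
import numpy as np, cv2
from scipy.optimize import least_squares
M={n:camera_model(n) for n in("scene","top")}
def proj(n,P,m=None):
    m=m or M[n]; P=np.asarray(P,float).reshape(-1,3)
    return cv2.projectPoints(P,m["rvec"],m["tvec"],m["intrinsics"],m["dist_coeffs"])[0].reshape(-1,2)
def ray(n,uv,z,m=None):
    m=m or M[n]
    p=cv2.undistortPoints(np.array(uv,float).reshape(-1,1,2),m["intrinsics"],m["dist_coeffs"]).reshape(-1,2)
    R=cv2.Rodrigues(m["rvec"])[0]; C=-R.T@m["tvec"]
    d=np.c_[p,np.ones(len(p))]@R
    return C+d*((z-C[2])/d[:,2])[:,None]
def unc(p,x0,y0,k): return (np.array(p,float)+.5)/k-.5+[x0,y0]
def place(P,pose):
    x,y,a=pose; c,s=np.cos(a),np.sin(a); P=np.asarray(P,float)
    return np.c_[x+c*P[:,0]-s*P[:,1],y+s*P[:,0]+c*P[:,1],P[:,2]]
def fit(obs,x0):
    f=lambda q:np.concatenate([(proj(n,place(np.array(L)/1000,q),m)-uv).ravel() for n,L,uv,m in obs])
    r=least_squares(f,x0,loss='soft_l1'); return r.x,r.fun.reshape(-1,2)
E
python3 - <<'E'
from h import *
np.set_printoptions(precision=4,suppress=True)
t1=lambda p:unc(p,220,150,7); s1=lambda p:unc(p,280,180,4.5)
oc=[("top",[(95,-63,12),(-167,-63,12),(95,55,12),(-84.5,42,38)],t1([(115,60),(720,178),(57,325),(473,375)]),None),
    ("scene",[(-167,-63,12),(95,55,12),(-167,55,12),(95,-63,12),(-84.5,42,38)],s1([(55,220),(537,428),(183,138),(370,572),(297,187)]),None)]
for o in oc: print(ray(o[0],o[2],.012)[:, :2])
for a in (1.4,): 
  q,r=fit(oc,[.55,.08,a]); print("cradle",q,np.degrees(q[2])); print(r)
for sel in (0,1):
  q1,r=fit([oc[sel]],[.55,.08,1.4]); print(oc[sel][0],q1,np.abs(r).max())
t2=lambda p:unc(p,350,140,10); s2=lambda p:unc(p,200,160,8)
T=[(75,-25,50),(53,-25,50),(75,25,50),(53,25,50),(-53,-25,50),(-75,-25,50),(-75,25,50),(-53,25,50)]
S1=[(-75,-25,50),(-75,25,50),(-53,25,50),(-53,-25,50),(53,-25,50),(53,25,50),(75,25,50),(75,-25,50)]
ut=t2([(152,80),(222,98),(110,240),(178,262),(585,207),(643,228),(600,388),(535,368)])
us=s2([(93,130),(222,70),(248,112),(110,165),(258,392),(395,322),(415,365),(283,435)])
print(ray("top",ut,.05)[:,:2]);print(ray("scene",us,.05)[:,:2])
q,r=fit([("top",T,ut,None)],[.6,-.18,1.3]);print("tube top",q,np.degrees(q[2]),r)
E
```

```text
[[ 0.6123  0.1936]
 [ 0.5565 -0.0606]
 [ 0.4998  0.2177]
 [ 0.4753  0.044 ]]
[[ 0.5533 -0.0586]
 [ 0.4944  0.2198]
 [ 0.4646 -0.0373]
 [ 0.6107  0.1957]
 [ 0.451   0.0348]]
cradle [0.5298 0.1157 1.3593] 77.87935507050013
[[-0.576   0.3512]
 [ 0.0647  0.083 ]
 [-0.8148  1.3224]
 [ 0.3103  0.3952]
 [-1.447   0.3   ]
 [-0.2326  0.5715]
 [ 5.9359 -5.4794]
 [-0.3099  0.1005]
 [-1.9353  0.9451]]
top [0.5315 0.115  1.3502] 0.6953213249973373
scene [0.5285 0.1162 1.3609] 6.288649325585993
[[ 0.6277 -0.1834]
 [ 0.622  -0.2035]
 [ 0.5809 -0.1696]
 [ 0.5741 -0.1889]
 [ 0.5883 -0.3074]
 [ 0.5819 -0.324 ]
 [ 0.5353 -0.3092]
 [ 0.5415 -0.2906]]
[[ 0.5792 -0.3212]
 [ 0.5337 -0.307 ]
 [ 0.5412 -0.286 ]
 [ 0.586  -0.305 ]
 [ 0.6194 -0.1977]
 [ 0.5731 -0.1835]
 [ 0.5812 -0.1665]
 [ 0.6258 -0.1795]]
tube top [ 0.5815 -0.2471  1.2577] 72.06080858309522 [[-0.0062 -0.2255]
 [ 0.3114  0.1546]
 [-0.5535  0.0347]
 [ 0.0038  0.03  ]
 [-0.7671 -0.1949]
 [ 0.7269 -0.098 ]
 [ 0.5549  0.2477]
 [-0.2801  0.041 ]]
```

```bash
cat >> h.py <<'E'
from scipy.spatial.transform import Rotation as Rn
def tool():
    s=get_state(); return s,np.array(s["tcp_pos"]),Rn.from_euler("xyz",s["eef_rot"],degrees=True).as_matrix()
def togo(p,h=None):
    "shift in tool axes (units of .02) to p, turn (units 6deg) so tool y heads h deg (mod 180)"
    s,t,R=tool(); d=R.T@(np.array(p)-t)/.02
    a=None
    if h is not None:
        cur=np.degrees(np.arctan2(R[1,1],R[0,1])); a=(-(h-cur))/6  # tool x is down
        a=[((a+15)%30)-15]; a.append(a[0]-30*np.sign(a[0]))
    print("t",round(s["time_s"],2),"tcp",t.round(4),"F",np.round(s["contact_force"],1),"w",round(s["gripper_width"],4),"j",np.round(s["joints"],1),"jawhead",np.degrees(np.arctan2(R[1,1],R[0,1])).round(1)); print("xaxis",R[:,0].round(3),"yaxis",R[:,1].round(3),"shift units",d.round(2),"turn units",a)
E
python3 - <<'E'
from h import *
np.set_printoptions(precision=4,suppress=True)
togo([.5795,-.246,.245],162)
t1=lambda p:unc(p,220,150,7); s1=lambda p:unc(p,280,180,4.5)
oc=[("top",[(95,-63,12),(-167,-63,12),(95,55,12),(-84.5,42,38)],t1([(115,60),(720,178),(57,325),(473,375)]),None),
    ("scene",[(-167,-63,12),(95,55,12),(95,-63,12),(-84.5,42,38)],s1([(55,220),(537,428),(370,572),(297,187)]),None)]
q,r=fit(oc,[.53,.115,1.35]); print(q,r)
# ball, post
print(ray("top",[[385,107.5]],.03),ray("scene",[[180,238]],.03))
for z in (.025,.03,.035,.04,.05): print(z,ray("top",[[385,107.5]],z)[0],ray("scene",[[180,238]],z)[0])
print("post",ray("top",t1([(683,380)]),.083),ray("scene",s1([(182,55)]),.083))
im=[cv2.imread("pics/top0.png")[85:135,310:410],cv2.imread("pics/scene0.png")[215:265,160:260]]
cv2.imwrite("pics/b.png",cv2.resize(np.hstack(im),None,fx=4,fy=4,interpolation=cv2.INTER_CUBIC))
E
```

```text
t 0.15 tcp [0.1655 0.6541 0.2449] F [-0.1  0.5  0.4] w 0.0878 j [ 92.3  20.6   0.6  -0.  -70.1 -16.5] jawhead -104.2
xaxis [-0.    -0.001 -1.   ] yaxis [-0.245 -0.969  0.001] shift units [  0.05  38.55 -31.11] turn units [np.float64(-14.367130176131475), np.float64(15.632869823868525)]
[0.5291 0.116  1.3521] [[-0.4891  0.366 ]
 [ 0.0317  0.7121]
 [-1.006   1.2826]
 [ 0.0547  0.7967]
 [-0.9157 -0.1628]
 [-0.0528  0.7506]
 [-0.3936  0.012 ]
 [-1.4194  0.7996]]
[[ 0.7539 -0.251   0.03  ]] [[ 0.7518 -0.2458  0.03  ]]
0.025 [ 0.7556 -0.2519  0.025 ] [ 0.7508 -0.2494  0.025 ]
0.03 [ 0.7539 -0.251   0.03  ] [ 0.7518 -0.2458  0.03  ]
0.035 [ 0.7522 -0.2502  0.035 ] [ 0.7528 -0.2421  0.035 ]
0.04 [ 0.7506 -0.2493  0.04  ] [ 0.7538 -0.2385  0.04  ]
0.05 [ 0.7472 -0.2475  0.05  ] [ 0.7557 -0.2313  0.05  ]
post [[ 0.4629 -0.0421  0.083 ]] [[ 0.4603 -0.0411  0.083 ]]
```

View pics/b.png

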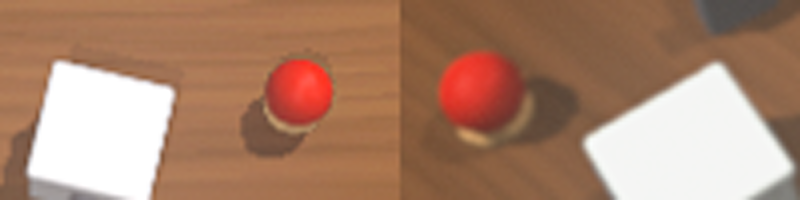

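Call:
step_arm --steps '[[[0,0,0],0.98],[[0,0,0],0.98],[[0,0,0],0.98],[[0,0,0],0.98],[[0,0,0],0.98],[[0,0,0],0.98],[[0,0,0],0.98],[[0,0,0],0.98],[[0,0,0],0.98],[[0,0,0],0.98],[[0,0,0],0.98],[[0,0,0],0.98],[[0,0,0],0.98],[[0,0,0],0.98],[[0,0,0],0.98]]'

```text
time_s: 1.4
tcp_pos: [0.1655, 0.6542, 0.2452]
eef_rot: [-174.7, 90.0, -97.4]
contact_force: [-0.1, -0.6, -0.6]
gripper_width: 0.0876
```

```bash
python3 - <<'E'
from h import *
m=camera_model("wrist");R=cv2.Rodrigues(m["rvec"])[0];print("cam",-R.T@m["tvec"],"fwd",R[2],"right",R[0])
togo([.529,.0,.245],167.5)
togo([.5795,-.246,.245],162)
E
```

```text
cam [0.15000311 0.58094537 0.38570762] fwd [ 0.06080097  0.26821673 -0.961438  ] right [-9.75655330e-01  2.19308935e-01 -5.18453885e-04]
t 1.4 tcp [0.1655 0.6542 0.2452] F [-0.1 -0.6 -0.6] w 0.0876 j [  92.3   20.6    0.7   -0.   -70.1 -105. ] jawhead 167.3
xaxis [-0.    -0.001 -1.   ] yaxis [-0.976  0.22  -0.   ] shift units [  0.03 -24.92 -27.92] turn units [np.float64(-0.03190606200863044), np.float64(29.96809393799137)]
t 1.4 tcp [0.1655 0.6542 0.2452] F [-0.1 -0.6 -0.6] w 0.0876 j [  92.3   20.6    0.7   -0.   -70.1 -105. ] jawhead 167.3
xaxis [-0.    -0.001 -1.   ] yaxis [-0.976  0.22  -0.   ] shift units [  0.04 -30.08 -39.36] turn units [np.float64(0.8847606046580356), np.float64(-29.115239395341966)]
```

Call:
step_arm --steps '[[[-0.26,-1,-1],0],[[-0.26,-1,-1],0],[[-0.26,-1,-1],0],[[-0.26,-1,-1],0],[[-0.26,-1,-1],0],[[-0.26,-1,-1],0],[[-0.26,-1,-1],0],[[-0.26,-1,-1],0],[[-0.26,-1,-1],0],[[-0.26,-1,-1],0],[[-0.26,-1,-1],0],[[-0.26,-1,-1],0],[[-0.26,-1,-1],0],[[-0.26,-1,-1],0],[[-0.26,-1,-1],0],[[-0.26,-1,-1],0],[[-0.26,-1,-1],0],[[-0.26,-1,-1],0],[[-0.26,-1,-1],0],[[-0.26,-1,-1],0]]'

```text
time_s: 3.07
tcp_pos: [0.4707, 0.1764, 0.3498]
eef_rot: [35.8, 90.0, 113.4]
contact_force: [-0.5, 0.6, 0.1]
gripper_width: 0.0873
```

Call:
step_arm --steps '[[[0,-0.9,-0.2],0],[[0,-0.9,-0.2],0],[[0,-0.9,-0.2],0],[[0,-0.9,-0.2],0],[[0,0,0],0],[[0,0,0],0],[[0,0,0],0]]'

```text
time_s: 3.65
tcp_pos: [0.5369, 0.1467, 0.3492]
eef_rot: [121.2, 90.0, -161.2]
contact_force: [0.0, 0.4, 0.4]
gripper_width: 0.0878
```

```bash
python3 - <<'E'
from h import *
togo([.5355,.145,.35],167.5)
m=camera_model("wrist"); im=capture("wrist"); cv2.imwrite("pics/w1.png",im); np.save("w1.npy",np.array([m],dtype=object),allow_pickle=True)
E
```

```text
t 3.65 tcp [0.5369 0.1467 0.3492] F [0.  0.4 0.4] w 0.0878 j [ 35.4   6.5  -4.5  -0.  -79.1 -47.8] jawhead 167.6
xaxis [-0.001 -0.    -1.   ] yaxis [-0.977  0.215  0.001] shift units [-0.04  0.05 -0.1 ] turn units [np.float64(0.013210201792256626), np.float64(-29.986789798207745)]
```

View pics/w1.png

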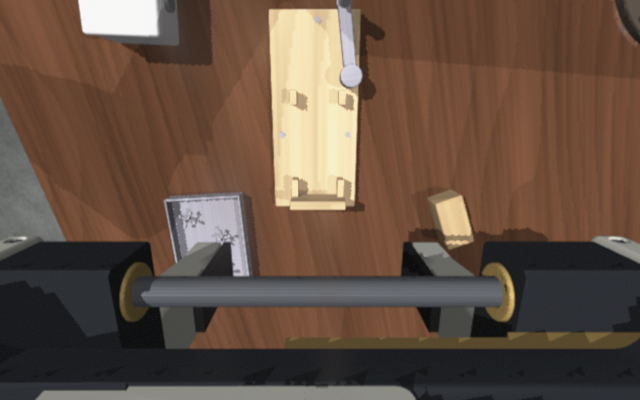

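```bash
python3 - <<'E'
import cv2
a=cv2.imread("pics/w1.png")[0:215,255:375]
a=cv2.resize(a,None,fx=5,fy=5,interpolation=cv2.INTER_CUBIC)
cv2.imwrite("pics/w1a.png",a[:560]);cv2.imwrite("pics/w1b.png",a[515:])
E
```

```text
(no output)
```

View pics/w1a.png

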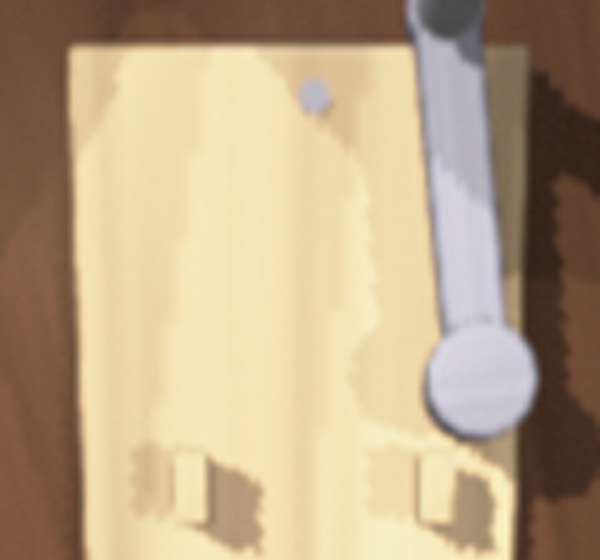

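View pics/w1b.png

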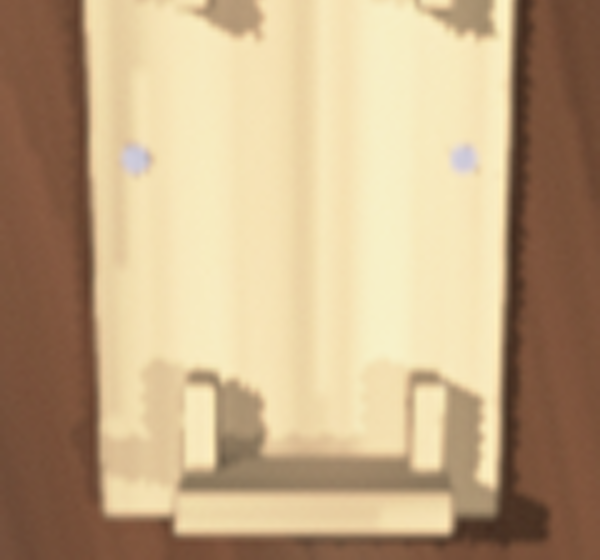

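```bash
python3 - <<'E'
from h import *
np.set_printoptions(precision=4,suppress=True)
m=np.load("w1.npy",allow_pickle=True)[0]
L=[(-167,-63,12),(-167,55,12),(95,-63,12),(95,55,12),(75,-38,57),(75,38,57),(50,-36.5,34),(50,-27.5,34),(50,27.5,34),(50,36.5,34),(-68,-36.5,34),(-68,-27.5,34),(-68,27.5,34),(-68,36.5,34),(-84.5,42,40)]
uv=unc([(70,45),(527,45),(103,1032),(500,1032),(178,1005),(455,1005),(185,898),(216,898),(413,898),(444,898),(173,450),(208,450),(418,450),(455,450),(482,380)],255,0,5)
q,r=fit([("wrist",L,uv,m)],[.53,.115,1.35]); print(q,np.degrees(q[2])); print(r)
c,s=np.cos(q[2]),np.sin(q[2])
print("jaw",np.degrees(q[2])+90)
togo([.5795,-.246,.15],162)
E
```

```text
[0.5297 0.1157 1.356 ] 77.69283557329759
[[-0.6237  0.0349]
 [ 0.4842 -0.1262]
 [ 0.1216 -0.0631]
 [-0.2227 -0.1884]
 [-0.8102  0.3256]
 [ 0.2427  0.2359]
 [-0.2724  0.044 ]
 [-0.0069  0.0337]
 [ 0.106  -0.0298]
 [ 0.3721 -0.0403]
 [ 0.0772  0.0501]
 [ 0.0308  0.0388]
 [ 0.5262 -0.0328]
 [ 0.0804 -0.045 ]
 [-0.2711 -0.1352]]
jaw 167.6928355732976
t 3.7 tcp [0.5368 0.1469 0.3495] F [0.3 0.1 0.5] w 0.0876 j [ 35.5   6.4  -4.5  -0.  -79.1 -47.8] jawhead 167.6
xaxis [-0.  0. -1.] yaxis [-0.977  0.215  0.   ] shift units [  9.97  -6.3  -18.73] turn units [np.float64(0.9351657767439292), np.float64(-29.06483422325607)]
```

Call:
step_arm --steps '[[[0.27,-0.33,-0.98],0.05],[[0.27,-0.33,-0.98],0.05],[[0.27,-0.33,-0.98],0.05],[[0.27,-0.33,-0.98],0.05],[[0.27,-0.33,-0.98],0.05],[[0.27,-0.33,-0.98],0.05],[[0.27,-0.33,-0.98],0.05],[[0.27,-0.33,-0.98],0.05],[[0.27,-0.33,-0.98],0.05],[[0.27,-0.33,-0.98],0.05],[[0.27,-0.33,-0.98],0.05],[[0.27,-0.33,-0.98],0.05],[[0.27,-0.33,-0.98],0.05],[[0.27,-0.33,-0.98],0.05],[[0.27,-0.33,-0.98],0.05],[[0.27,-0.33,-0.98],0.05],[[0.27,-0.33,-0.98],0.05],[[0.27,-0.33,-0.98],0.05],[[0.27,-0.33,-0.98],0.05],[[0,0,0],0]]'

```text
time_s: 5.37
tcp_pos: [0.5605, -0.247, 0.2459]
eef_rot: [106.4, 89.9, 178.2]
contact_force: [0.2, 0.4, -0.0]
gripper_width: 0.0876
```

Call:
step_arm --steps '[[[0,0,0],0],[[0,0,0],0],[[0,0,0],0]]'

```text
time_s: 5.62
tcp_pos: [0.5615, -0.2444, 0.2476]
eef_rot: [-76.5, 89.9, -4.6]
contact_force: [-0.0, -0.2, -0.8]
gripper_width: 0.0876
```

```bash
python3 - <<'E'
from h import *
togo([.5795,-.246,.15],162)
m=camera_model("wrist"); im=capture("wrist"); cv2.imwrite("pics/w2.png",im); np.save("w2.npy",np.array([m],dtype=object),allow_pickle=True)
E
```

```text
t 5.62 tcp [ 0.5615 -0.2444  0.2476] F [-0.  -0.2 -0.8] w 0.0876 j [ -5.3  14.6  -7.5  -0.  -67.9 -12.8] jawhead 162.0
xaxis [ 0.001 -0.    -1.   ] yaxis [-0.951  0.31  -0.001] shift units [ 4.88 -0.88  0.2 ] turn units [np.float64(-0.0055440530278279), np.float64(29.994455946972174)]
```

View pics/w2.png

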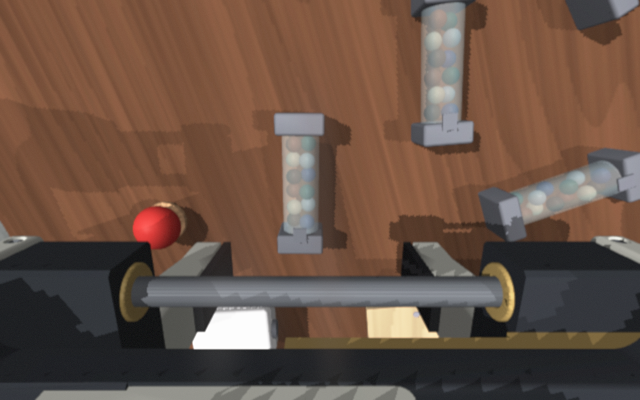

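```bash
python3 - <<'E'
import cv2
a=cv2.imread("pics/w2.png")[105:260,260:340]
cv2.imwrite("pics/w2a.png",cv2.resize(a,None,fx=3.8,fy=3.8,interpolation=cv2.INTER_CUBIC))
E
```

```text
(no output)
```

View pics/w2a.png

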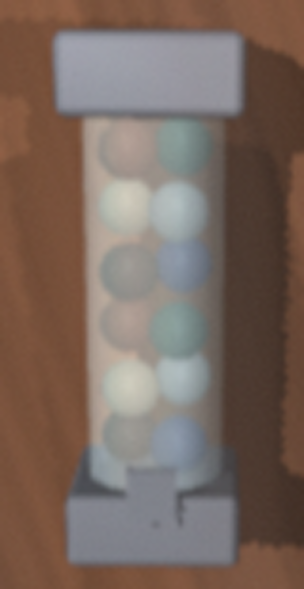

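```bash
python3 - <<'E'
from h import *
np.set_printoptions(precision=4,suppress=True)
m=np.load("w2.npy",allow_pickle=True)[0]
L=[(-75,-25,50),(-75,25,50),(-53,-25,50),(-53,25,50),(53,-25,50),(53,25,50),(75,-25,50),(75,25,50)]
uv=unc([(55,32),(243,32),(57,113),(242,113),(68,497),(237,497),(68,563),(237,563)],260,105,3.8)
q,r=fit([("wrist",L,uv,m)],[.58,-.246,1.257]); print(q,np.degrees(q[2])); print(r)
togo([q[0],q[1],.028],np.degrees(q[2])+90)
E
```

```text
[ 0.5806 -0.2477  1.2499] 71.61119084763486
[[-0.9247 -1.0078]
 [ 0.7592 -0.6547]
 [-0.8014  0.6212]
 [ 0.7337  0.965 ]
 [-0.8781 -0.7154]
 [ 0.7959 -0.4103]
 [-0.3504  0.6203]
 [ 0.5609  0.9184]]
t 5.67 tcp [ 0.5615 -0.2444  0.2476] F [ 0.1  0.6 -0.6] w 0.0878 j [ -5.3  14.6  -7.5  -0.  -67.9 -12.8] jawhead 162.0
xaxis [ 0.001 -0.    -1.   ] yaxis [-0.951  0.309 -0.001] shift units [10.98 -0.95  0.14] turn units [np.float64(0.060523067105739514), np.float64(-29.93947693289426)]
```

Call:
step_arm --steps '[[[0.5,-0.5,0.07],0.03],[[0.5,-0.45,0.07],0.03],[[1,0,0],0],[[1,0,0],0],[[1,0,0],0],[[1,0,0],0],[[1,0,0],0],[[1,0,0],0],[[1,0,0],0],[[1,0,0],0],[[0.8,0,0],0],[[0.6,0,0],0],[[0.4,0,0],0],[[0.2,0,0],0],[[0,0,0],0],[[0,0,0],0],[[0,0,0],0]]'

```text
time_s: 7.08
tcp_pos: [0.5809, -0.2487, 0.0279]
eef_rot: [-83.4, 89.9, -11.9]
contact_force: [-0.9, 0.8, 0.1]
gripper_width: 0.0877
```

```bash
python3 - <<'E'
from h import *
togo([.5806,-.2477,.028],161.6)
cv2.imwrite("pics/w3.png",capture("wrist"))
E
```

```text
t 7.08 tcp [ 0.5809 -0.2487  0.0279] F [-0.9  0.8  0.1] w 0.0877 j [ -5.5  28.5 -18.8   0.  -42.6 -13. ] jawhead 161.6
xaxis [ 0.002 -0.    -1.   ] yaxis [-0.949  0.316 -0.002] shift units [-0.01  0.03  0.04] turn units [np.float64(-0.00787005040857025), np.float64(29.99212994959143)]
```

View pics/w3.png

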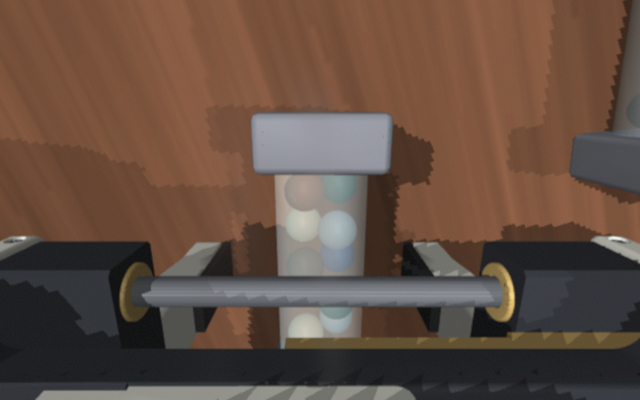

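Call:
step_arm --steps '[[[0,0,0],0],[[0,0,0],0],[[0,0,0],0],[[0,0,0],0],[[0,0,0],0],[[0,0,0],0],[[0,0,0],0],[[0,0,0],0],[[0,0,0],0],[[0,0,0],0]]' --fingers 1 --grip_force 25

```text
time_s: 7.97
tcp_pos: [0.58, -0.2485, 0.0269]
eef_rot: [96.9, 90.0, 168.4]
contact_force: [-0.0, 0.1, 1.1]
gripper_width: 0.0395
```

Call:
step_arm --steps '[[[-0.2,0,0],0],[[-0.5,0,0],0],[[-0.8,0,0],0],[[-1,0,0],0],[[-1,0,0],0],[[-1,0,0],0],[[-0.8,0,0],0],[[-0.4,0,0],0],[[0,0,0],0],[[0,0,0],0],[[0,0,0],0],[[0,0,0],0]]'

```text
time_s: 8.97
tcp_pos: [0.5794, -0.2484, 0.1395]
eef_rot: [95.6, 89.9, 167.1]
contact_force: [0.1, -0.0, -4.0]
gripper_width: 0.0398
```

```bash
python3 - <<'E'
from h import *
c=1.356;x=-.010
p=[.5297+x*np.cos(c),.1157+x*np.sin(c)]
print(p); togo(p+[.14],167.69)
m=camera_model("wrist"); im=capture("wrist"); cv2.imwrite("pics/w4.png",im)
E
```

```text
[np.float64(0.5275685156003648), np.float64(0.1059298017290276)]
t 8.97 tcp [ 0.5794 -0.2484  0.1395] F [ 0.1 -0.  -4. ] w 0.0398 j [ -5.5  21.3 -13.   -0.  -55.9 -13. ] jawhead 161.5
xaxis [-0.002  0.001 -1.   ] yaxis [-0.948  0.317  0.002] shift units [-1.000e-02  8.070e+00  1.598e+01] turn units [np.float64(-1.02683049995359), np.float64(28.97316950004641)]
```

View pics/w4.png

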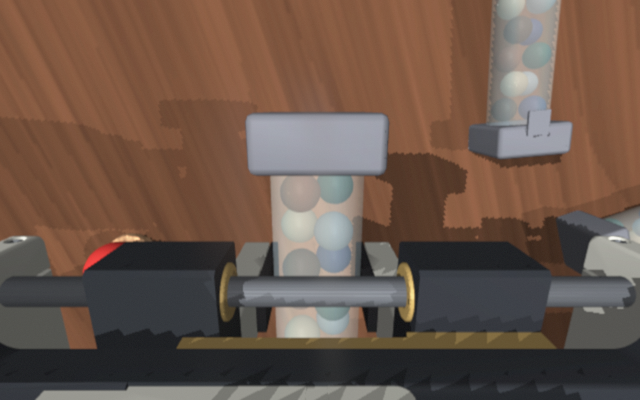

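Call:
step_arm --steps '[[[0,0.2,0.4],-0.03],[[0,0.35,0.7],-0.05],[[0,0.49,0.97],-0.06],[[0,0.49,0.97],-0.06],[[0,0.49,0.97],-0.06],[[0,0.49,0.97],-0.06],[[0,0.49,0.97],-0.06],[[0,0.49,0.97],-0.06],[[0,0.49,0.97],-0.06],[[0,0.49,0.97],-0.06],[[0,0.49,0.97],-0.06],[[0,0.49,0.97],-0.06],[[0,0.49,0.97],-0.06],[[0,0.49,0.97],-0.06],[[0,0.49,0.97],-0.06],[[0,0.49,0.97],-0.06],[[0,0.35,0.7],-0.06],[[0,0.2,0.4],-0.05],[[0,0,0],0],[[0,0,0],0]]'

```text
time_s: 10.68
tcp_pos: [0.5117, 0.0983, 0.1408]
eef_rot: [136.1, 90.0, -146.1]
contact_force: [0.3, -1.3, -4.3]
gripper_width: 0.0391
```

Call:
step_arm --steps '[[[0,0,0],0],[[0,0,0],0],[[0,0,0],0]]'

```text
time_s: 10.93
tcp_pos: [0.512, 0.0973, 0.1408]
eef_rot: [136.1, 90.0, -146.3]
contact_force: [-0.1, -0.6, -4.9]
gripper_width: 0.0391
```

```bash
python3 - <<'E'
from h import *
c=1.356;x=-.011
p=[.5297+x*np.cos(c),.1157+x*np.sin(c)]
print(p); togo(p+[.14],167.69)
E
```

```text
[np.float64(0.5273553671604012), np.float64(0.10495278190193037)]
t 10.93 tcp [0.512  0.0973 0.1408] F [-0.1 -0.6 -4.9] w 0.0391 j [ 32.4  11.7 -26.8   0.  -51.6 -44.7] jawhead 167.7
xaxis [-0. -0. -1.] yaxis [-0.977  0.214  0.   ] shift units [ 0.04 -0.67  0.54] turn units [np.float64(-0.00508137687705279), np.float64(29.99491862312295)]
```

Call:
step_arm --steps '[[[0,-0.35,0.27],0],[[0,-0.32,0.27],0],[[0.4,0,0],0],[[0.7,0,0],0],[[0.7,0,0],0],[[0.5,0,0],0],[[0.25,0,0],0],[[0,0,0],0],[[0,0,0],0],[[0,0,0],0],[[0,0,0],0]]'

```text
time_s: 11.85
tcp_pos: [0.5279, 0.1061, 0.0907]
eef_rot: [-52.2, 89.9, 25.5]
contact_force: [0.6, 0.4, -4.4]
gripper_width: 0.0395
```

```bash
python3 - <<'E'
from h import *
c=1.356;x=-.011
p=[.5297+x*np.cos(c),.1157+x*np.sin(c)]
togo(p+[.09],167.69)
m=camera_model("wrist"); im=capture("wrist"); cv2.imwrite("pics/w5.png",im);np.save("w5.npy",np.array([m],dtype=object),allow_pickle=True)
a=capture("top")
cv2.imwrite("pics/t5.png",cv2.resize(a[130:240,210:350],None,fx=5,fy=5,interpolation=cv2.INTER_CUBIC))
E
```

```text
t 11.85 tcp [0.5279 0.1061 0.0907] F [ 0.6  0.4 -4.4] w 0.0395 j [ 32.2  16.7 -27.9   0.  -45.3 -44.5] jawhead 167.7
xaxis [ 0.001  0.001 -1.   ] yaxis [-0.977  0.212 -0.001] shift units [ 0.04  0.01 -0.06] turn units [np.float64(0.007337937933348471), np.float64(-29.99266206206665)]
```

View pics/w5.png

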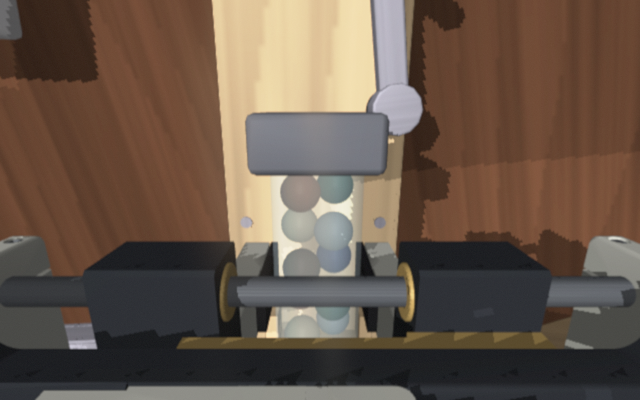

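View pics/t5.png

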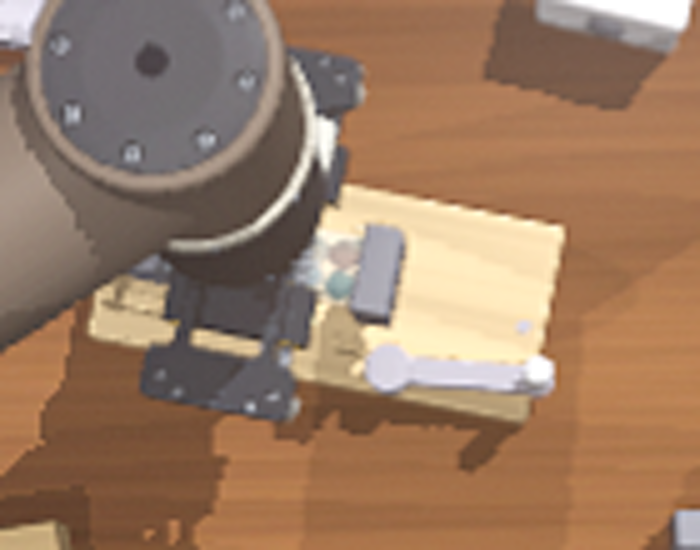

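```bash
python3 - <<'E'
from h import *
np.set_printoptions(precision=4,suppress=True)
m=np.load("w5.npy",allow_pickle=True)[0]
q=[.5297,.1157,1.356]
E=[(x,y,12) for y in(-63,55) for x in(-140,-100,-60)]+[(-84.5,42,38)]
print(proj("w",place(np.array(E)/1000,q),m))
im=cv2.imread("pics/w5.png")
cv2.imwrite("pics/w5a.png",cv2.resize(im[0:240,200:430],None,fx=3.4,fy=2.5,interpolation=cv2.INTER_CUBIC))
# tube pose fit: x along, from rear cap corners, z top = tcp.z - .027+.05
zt=.0907-.0269+.050
uv=np.array([[247,113],[388,113],[247,174],[388,174]])
P=ray("w",uv,zt,m);d=P-np.array([q[0],q[1],0]);c,s=np.cos(q[2]),np.sin(q[2])
print(np.c_[c*d[:,0]+s*d[:,1],-s*d[:,0]+c*d[:,1]]*1000)
E
```

```text
[[211.7169  11.1851]
 [217.2882  83.6551]
 [222.2816 148.7192]
 [413.0565  11.343 ]
 [407.7907  83.8541]
 [403.071  148.9503]
 [394.5094 109.9676]]
[[-83.6071 -24.9312]
 [-83.6596  22.9326]
 [-62.6148 -26.1226]
 [-62.6845  24.2006]]
```

View pics/w5a.png

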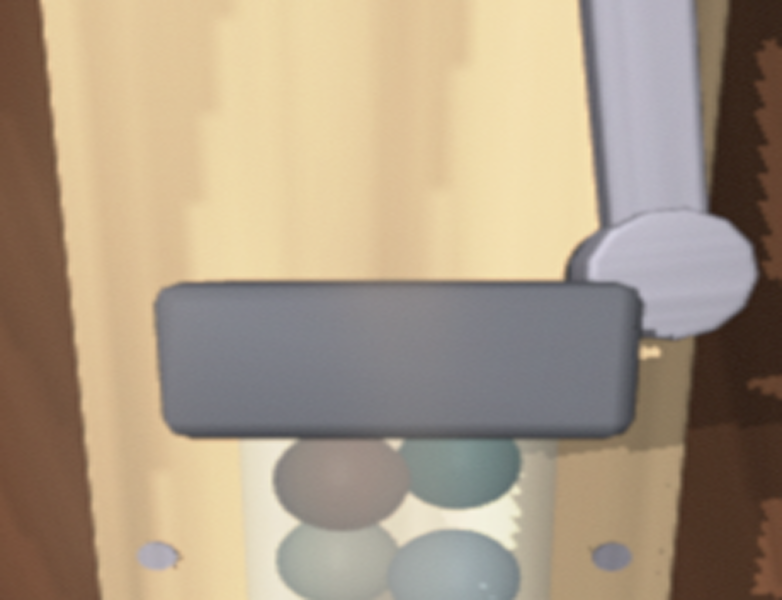

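Call:
step_arm --steps '[[[0,0.06,-0.07],0],[[0.4,0,0],0],[[0.5,0,0],0],[[0.5,0,0],0],[[0.35,0,0],0],[[0.25,0,0],0],[[0.15,0,0],0],[[0.1,0,0],0],[[0,0,0],0],[[0,0,0],0],[[0,0,0],0]]'

```text
time_s: 12.87
tcp_pos: [0.5261, 0.1048, 0.0453]
eef_rot: [-48.9, 90.0, 28.8]
contact_force: [-0.8, 0.6, -3.0]
gripper_width: 0.0395
```

```bash
python3 - <<'E'
from h import *
c=1.356;x=-.011
p=[.5297+x*np.cos(c),.1157+x*np.sin(c)]
togo(p+[.0389],167.69)
im=capture("wrist"); cv2.imwrite("pics/w6.png",im)
b=capture("scene")[180:310,280:440]
cv2.imwrite("pics/s6.png",cv2.resize(b,None,fx=4.5,fy=4.5,interpolation=cv2.INTER_CUBIC))
E
```

```text
t 12.87 tcp [0.5261 0.1048 0.0453] F [-0.8  0.6 -3. ] w 0.0395 j [ 32.2  20.2 -30.6   0.  -39.2 -44.5] jawhead 167.7
xaxis [ 0.001  0.    -1.   ] yaxis [-0.977  0.213 -0.   ] shift units [ 0.32 -0.06  0.02] turn units [np.float64(0.0050840402297662735), np.float64(-29.994915959770232)]
```

View pics/w6.png

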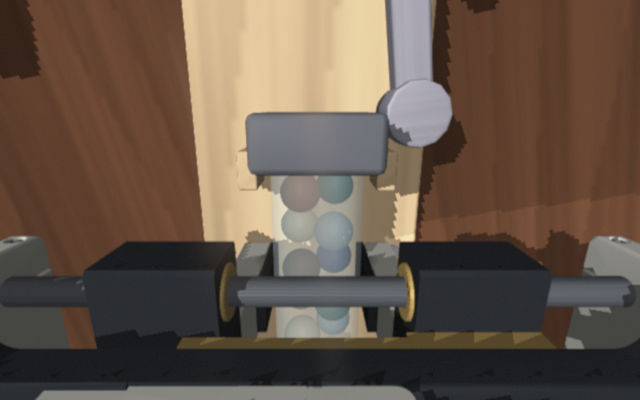

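View pics/s6.png

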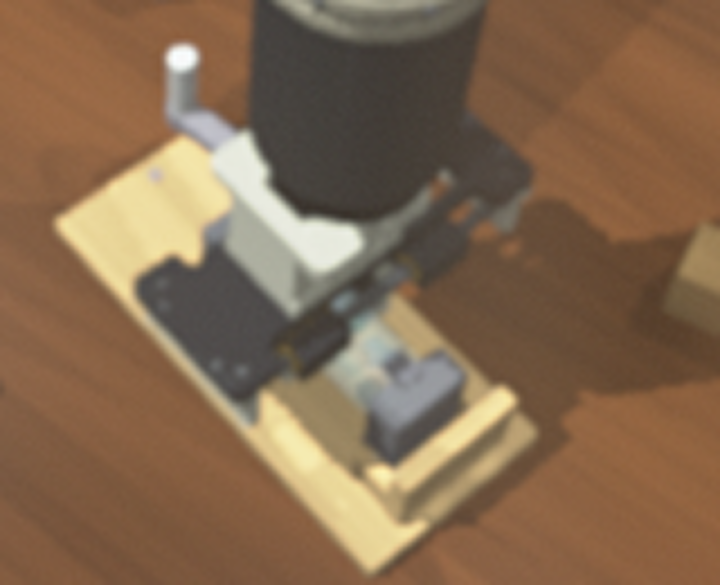

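Call:
step_arm --steps '[[[0.08,0,0],0],[[0.07,0,0],0],[[0.05,0,0],0],[[0.04,0,0],0],[[0.03,0,0],0],[[0.02,0,0],0],[[0,0,0],0],[[0,0,0],0]]'

```text
time_s: 13.63
tcp_pos: [0.5259, 0.1046, 0.0391]
eef_rot: [134.3, 90.0, -148.0]
contact_force: [-0.6, -0.6, -4.1]
gripper_width: 0.0391
```

```bash
python3 - <<'E'
from h import *
for i in range(3): print(get_state()["contact_force"]); 
togo([.5274,.1049,.0389])
E
```

```text
[-0.62136826 -0.6412963  -4.09476415]
[-0.62136826 -0.6412963  -4.09476415]
[-0.62136826 -0.6412963  -4.09476415]
t 13.63 tcp [0.5259 0.1046 0.0391] F [-0.6 -0.6 -4.1] w 0.0391 j [ 32.2  20.7 -30.9  -0.  -38.4 -44.5] jawhead 167.7
xaxis [-0. -0. -1.] yaxis [-0.977  0.213  0.   ] shift units [ 0.01 -0.07  0.03] turn units None
```

Not resting yet; I'll go down in small steps.

Call:
step_arm --steps '[[[0.03,0,0],0],[[0.02,0,0],0],[[0,0,0],0],[[0,0,0],0]]'

```text
time_s: 13.97
tcp_pos: [0.526, 0.1047, 0.0388]
eef_rot: [-66.3, 90.0, 11.4]
contact_force: [-3.6, -0.4, 5.8]
gripper_width: 0.0394
```

Call:
step_arm --steps '[[[0.03,0,0],0],[[0,0,0],0],[[0,0,0],0]]'

```text
time_s: 14.22
tcp_pos: [0.526, 0.1047, 0.0388]
eef_rot: [-70.1, 90.0, 7.7]
contact_force: [-5.7, -1.1, 12.3]
gripper_width: 0.0396
```

Call:
step_arm --steps '[[[-0.06,0,0],0],[[0,0,0],0],[[0,0,0.05],0],[[0,0,0.05],0],[[0,0,0.05],0],[[0,0,0.05],0],[[0,0,0.05],0],[[0,0,0.05],0],[[0,0,0],0],[[0,0,0],0]]'

```text
time_s: 15.05
tcp_pos: [0.5273, 0.1107, 0.0388]
eef_rot: [-48.5, 90.0, 29.3]
contact_force: [-1.0, -3.7, 3.7]
gripper_width: 0.0394
```

Call:
step_arm --steps '[[[0,0,0.04],0],[[0,0,0.03],0],[[0,0,0],0]]'

```text
time_s: 15.3
tcp_pos: [0.5275, 0.1119, 0.0388]
eef_rot: [-161.7, 90.0, -84.0]
contact_force: [-0.6, -3.9, 5.3]
gripper_width: 0.0394
```

Call:
step_arm --steps '[[[0,0,0.03],0],[[0,0,0.03],0],[[0,0,0],0]]'

```text
time_s: 15.55
tcp_pos: [0.5277, 0.1131, 0.0388]
eef_rot: [-172.4, 90.0, -94.6]
contact_force: [-1.2, -3.4, 6.0]
gripper_width: 0.0393
```

Call:
step_arm --steps '[[[0,0,0.03],0],[[0,0,0],0]]'

```text
time_s: 15.72
tcp_pos: [0.5279, 0.1137, 0.0388]
eef_rot: [166.5, 90.0, -115.8]
contact_force: [-1.2, -4.3, 5.3]
gripper_width: 0.0395
```

Call:
step_arm --steps '[[[0,0,0.03],0],[[0,0,0],0]]'

```text
time_s: 15.88
tcp_pos: [0.528, 0.1143, 0.0388]
eef_rot: [-160.2, 90.0, -82.4]
contact_force: [-0.4, -4.1, 5.7]
gripper_width: 0.0393
```

Call:
step_arm --steps '[[[0,0,0.03],0],[[0,0,0],0]]'

```text
time_s: 16.05
tcp_pos: [0.5281, 0.1148, 0.0388]
eef_rot: [162.4, 90.0, -119.9]
contact_force: [-1.4, -4.2, 5.8]
gripper_width: 0.0394
```

Call:
step_arm --steps '[[[0,0,0.03],0],[[0,0,0],0]]'

```text
time_s: 16.22
tcp_pos: [0.5281, 0.1148, 0.0388]
eef_rot: [161.3, 89.9, -121.0]
contact_force: [-0.3, -6.7, 6.5]
gripper_width: 0.0392
```

Call:
step_arm --steps '[[[0,0,0.03],0],[[0,0,0],0]]'

```text
time_s: 16.38
tcp_pos: [0.5281, 0.1149, 0.0388]
eef_rot: [161.2, 89.9, -121.0]
contact_force: [0.4, -9.7, 6.7]
gripper_width: 0.0395
```

Call:
step_arm --steps '[[[0,0,0.03],0],[[0,0,0],0],[[0,0,0],0]]'

```text
time_s: 16.63
tcp_pos: [0.528, 0.115, 0.0388]
eef_rot: [159.2, 89.9, -123.1]
contact_force: [-0.8, -12.3, 7.6]
gripper_width: 0.0399
```

Call:
step_arm --steps '[[[0,0,-0.05],0],[[-0.01,0,-0.01],0],[[0,0,0],0]]'

```text
time_s: 16.88
tcp_pos: [0.528, 0.1149, 0.0388]
eef_rot: [146.1, 90.0, -136.2]
contact_force: [-0.2, -6.1, 3.8]
gripper_width: 0.0393
```

Call:
step_arm --steps '[[[0,0,0],0],[[0,0,0],0],[[0,0,0],0],[[0,0,0],0],[[0,0,0],0],[[0,0,0],0],[[0,0,0],0],[[0,0,0],0]]' --fingers 0

```text
time_s: 17.55
tcp_pos: [0.5283, 0.1155, 0.039]
eef_rot: [-27.5, 90.0, 50.2]
contact_force: [-0.5, 0.1, -0.5]
gripper_width: 0.0855
```

```bash
python3 - <<'E'
from h import *
togo([.5274,.1049,.0389])
m=camera_model("wrist"); im=capture("wrist"); cv2.imwrite("pics/w7.png",im)
b=capture("scene")[180:310,280:440]
cv2.imwrite("pics/s7.png",cv2.resize(b,None,fx=4.5,fy=4.5,interpolation=cv2.INTER_CUBIC))
E
```

```text
t 17.55 tcp [0.5283 0.1155 0.039 ] F [-0.5  0.1 -0.5] w 0.0855 j [ 33.1  21.1 -30.3  -0.  -38.6 -45.4] jawhead 167.7
xaxis [ 0.  0. -1.] yaxis [-0.977  0.213 -0.   ] shift units [ 0.   -0.07 -0.53] turn units None
```

View pics/w7.png

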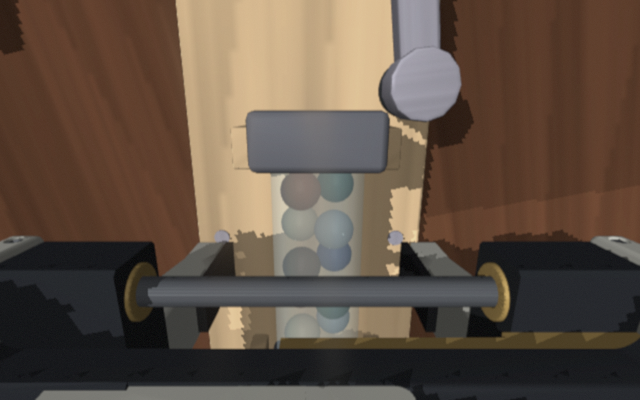

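View pics/s7.png

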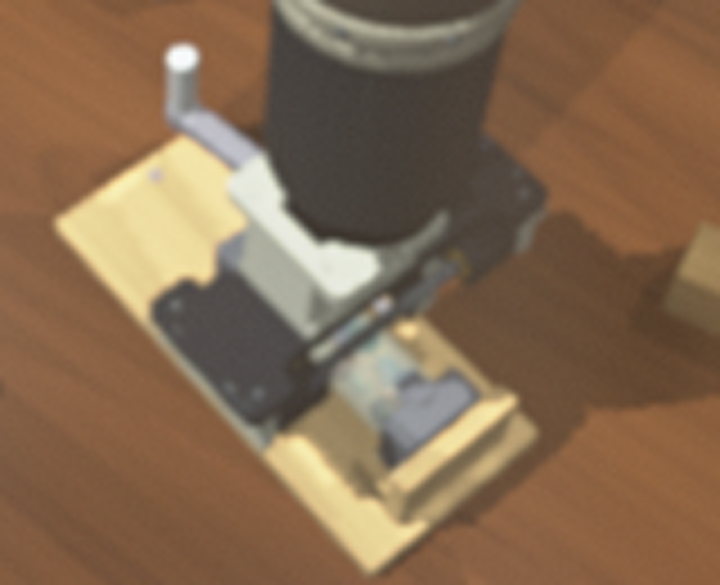

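Call:
step_arm --steps '[[[-0.3,0,0],0],[[-0.6,0,0],0],[[-1,0,0],0],[[-1,0,0],0],[[-1,0,0],0],[[-1,0,0],0],[[-1,0,0],0],[[-0.6,0,0],0]]' --fingers 1

```text
time_s: 18.32
tcp_pos: [0.5289, 0.1157, 0.1718]
eef_rot: [-53.8, 89.8, 23.9]
contact_force: [0.6, -0.6, 0.3]
gripper_width: 0.0401
```

Call:
step_arm --steps '[[[0,0,-0.5],0.99],[[0,0,-0.5],0.99],[[0,0,-0.5],0.99],[[0,0,-0.5],0.99],[[0,0,0],0.99],[[0,0,0],0.99],[[0,0,0],0.99],[[0,0,0],0.99],[[0,0,0],0.99],[[0,0,0],0.99],[[0,0,0],0.99],[[0,0,0],0.99],[[0,0,0],0.99],[[0,0,0],0.99],[[0,0,0],0],[[0,0,0],0],[[0,0,0],0]]'

```text
time_s: 19.73
tcp_pos: [0.5139, 0.0783, 0.1692]
eef_rot: [35.9, 90.0, 30.6]
contact_force: [-0.1, -0.8, -0.5]
gripper_width: 0.0004
```

```bash
python3 - <<'E'
from h import *
togo([.424,-.038,.12],84.4)
E
```

```text
t 19.73 tcp [0.5139 0.0783 0.1692] F [-0.1 -0.8 -0.5] w 0.0004 j [  30.3    9.7  -24.9   -0.   -55.3 -125.6] jawhead 84.8
xaxis [ 0.  0. -1.] yaxis [0.091 0.996 0.   ] shift units [ 2.46 -6.2  -3.94] turn units [np.float64(0.058955645776478605), np.float64(-29.94104435422352)]
```

```bash
python3 - <<'E'
from h import *
b=capture("scene")[170:310,270:440]
a=capture("top")[130:240,210:380]
cv2.imwrite("pics/s8.png",cv2.resize(b,None,fx=4,fy=4,interpolation=cv2.INTER_CUBIC))
cv2.imwrite("pics/t8.png",cv2.resize(a,None,fx=4.5,fy=4.5,interpolation=cv2.INTER_CUBIC))
E
```

```text
(no output)
```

View pics/s8.png

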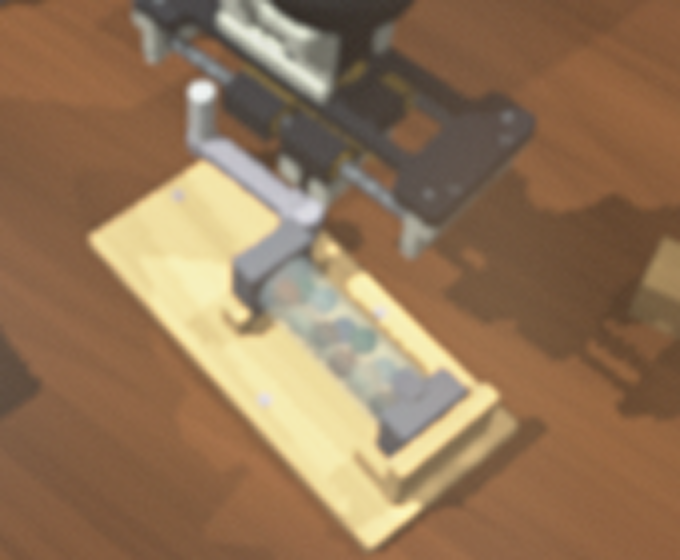

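View pics/t8.png

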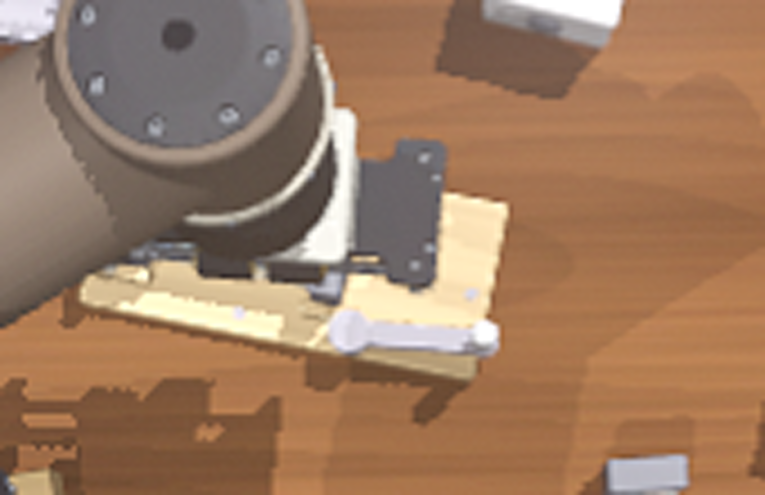

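Call:
step_arm --steps '[[[0,-0.6,-0.38],0.06],[[0,-0.95,-0.6],0],[[0,-0.95,-0.6],0],[[0,-0.95,-0.6],0],[[0,-0.95,-0.6],0],[[0,-0.95,-0.6],0],[[0,-0.85,-0.56],0],[[0,0,0],0],[[0,0,0],0],[[0,0,0],0],[[0,0,0],0]]'

```text
time_s: 20.75
tcp_pos: [0.4234, -0.0368, 0.1691]
eef_rot: [12.1, 90.0, 6.3]
contact_force: [1.2, -0.2, -0.1]
gripper_width: 0.0005
```

```bash
python3 - <<'E'
from h import *
togo([.424,-.038,.064],84.4)
b=capture("scene")[130:260,240:400]
a=capture("top")[170:240,260:360]
cv2.imwrite("pics/s9.png",cv2.resize(b,None,fx=4.5,fy=4.5,interpolation=cv2.INTER_CUBIC))
cv2.imwrite("pics/t9.png",cv2.resize(a,None,fx=7,fy=7,interpolation=cv2.INTER_CUBIC))
cv2.imwrite("pics/w9.png",capture("wrist"))
E
```

```text
t 20.75 tcp [ 0.4234 -0.0368  0.1691] F [ 1.2 -0.2 -0.1] w 0.0005 j [  21.9    0.4  -35.6    0.   -54.  -117.6] jawhead 84.2
xaxis [ 0.  0. -1.] yaxis [0.1   0.995 0.   ] shift units [ 5.25 -0.06  0.03] turn units [np.float64(-0.026886956085297342), np.float64(29.9731130439147)]
```

View pics/s9.png

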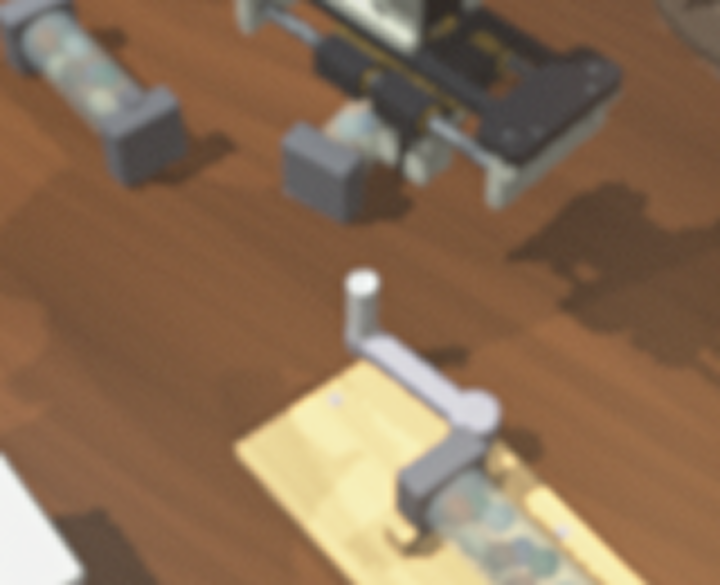

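View pics/w9.png

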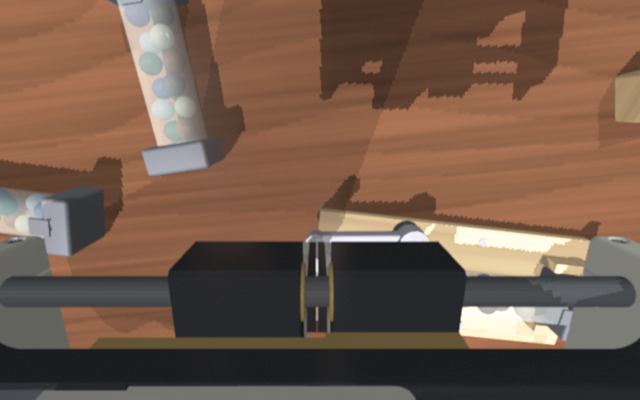

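Call:
step_arm --steps '[[[0.5,0,0],0],[[1,0,0],0],[[1,0,0],0],[[1,0,0],0],[[0.8,0,0],0],[[0.5,0,0],0],[[0.3,0,0],0],[[0.15,0,0],0],[[0,0,0],0],[[0,0,0],0],[[0,0,0],0]]'

```text
time_s: 21.82
tcp_pos: [0.4236, -0.0369, 0.0646]
eef_rot: [22.7, 89.9, 16.9]
contact_force: [0.2, 0.1, 0.8]
gripper_width: 0.0002
```

```bash
python3 - <<'E'
from h import *
togo([.424,-.038,.064],84.4)
b=capture("scene")[130:260,240:400]
a=capture("top")[170:240,260:360]
cv2.imwrite("pics/s10.png",cv2.resize(b,None,fx=4.5,fy=4.5,interpolation=cv2.INTER_CUBIC))
cv2.imwrite("pics/t10.png",cv2.resize(a,None,fx=7,fy=7,interpolation=cv2.INTER_CUBIC))
E
```

```text
t 21.82 tcp [ 0.4236 -0.0369  0.0646] F [0.2 0.1 0.8] w 0.0002 j [  21.8    9.4  -43.3    0.   -37.2 -117.6] jawhead 84.2
xaxis [ 0.001  0.    -1.   ] yaxis [0.101 0.995 0.   ] shift units [ 0.03 -0.05  0.03] turn units [np.float64(-0.030635890844857627), np.float64(29.969364109155144)]
```

View pics/s10.png

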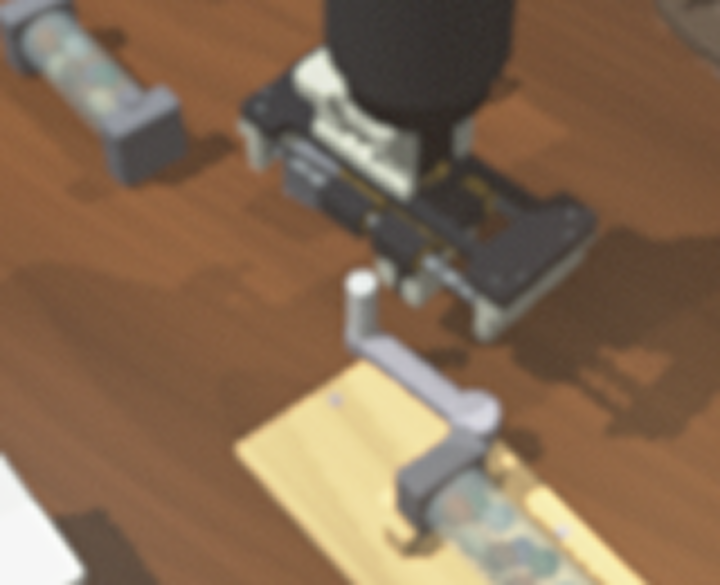

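View pics/t10.png

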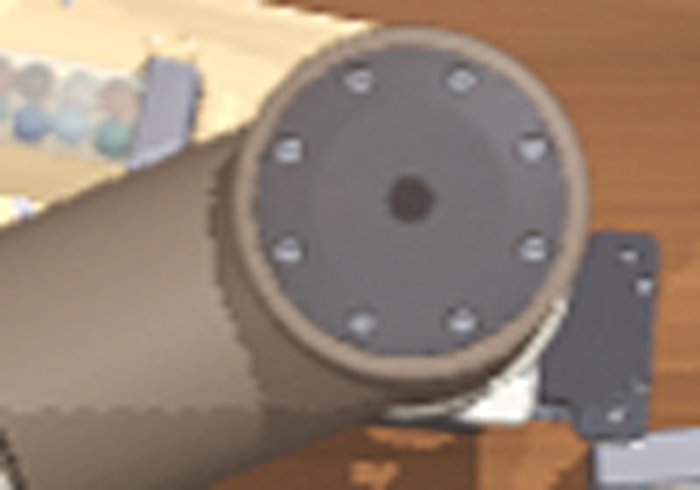

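Call:
step_arm --steps '[[[0,-0.05,0.15],0],[[0,0,0.2],0],[[0,0,0.15],0],[[0,0,0.1],0],[[0,0,0.1],0],[[0,0,0],0]]'

```text
time_s: 22.42
tcp_pos: [0.4373, -0.0395, 0.0639]
eef_rot: [-42.4, 90.0, -48.2]
contact_force: [-0.1, -1.3, -0.6]
gripper_width: 0.0003
```

Call:
step_arm --steps '[[[0,0,0.07],0],[[0,0,0.07],0],[[0,0,0],0]]'

```text
time_s: 22.67
tcp_pos: [0.4398, -0.0398, 0.0639]
eef_rot: [-62.6, 90.0, -68.4]
contact_force: [0.1, -0.6, 0.7]
gripper_width: 0.0003
```

Call:
step_arm --steps '[[[0,0,0.07],0],[[0,0,0.05],0],[[0,0,0],0]]'

```text
time_s: 22.92
tcp_pos: [0.4423, -0.04, 0.064]
eef_rot: [8.0, 90.0, 2.3]
contact_force: [0.2, -0.4, -0.3]
gripper_width: 0.0005
```

Call:
step_arm --steps '[[[0,0,0.06],0],[[0,0,0.06],0],[[0,0,0],0]]'

```text
time_s: 23.17
tcp_pos: [0.444, -0.0404, 0.0638]
eef_rot: [-163.8, 89.9, -169.6]
contact_force: [-2.1, 0.1, 0.8]
gripper_width: 0.0004
```

Call:
step_arm --steps '[[[0,0,0.06],0],[[0,0,0.06],0],[[0,0,0],0]]'

```text
time_s: 23.42
tcp_pos: [0.4465, -0.0407, 0.0638]
eef_rot: [-157.5, 89.9, -163.3]
contact_force: [-3.2, 0.6, 1.6]
gripper_width: 0.0005
```

Call:
step_arm --steps '[[[0,0,0.06],0],[[0,0,0.04],0],[[0,0,0],0]]'

```text
time_s: 23.67
tcp_pos: [0.4487, -0.0408, 0.0639]
eef_rot: [-157.1, 90.0, -162.9]
contact_force: [-1.9, 0.1, 0.4]
gripper_width: 0.0006
```

Call:
step_arm --steps '[[[0,-0.03,0.12],-0.3],[[0,-0.04,0.22],-0.55],[[0,-0.04,0.225],-0.5],[[0,-0.04,0.225],-0.5],[[0,-0.04,0.225],-0.5],[[0,-0.04,0.225],-0.5],[[0,-0.04,0.225],-0.5],[[0,-0.04,0.225],-0.5],[[0,-0.04,0.225],-0.5],[[0,-0.04,0.225],-0.5]]'

```text
time_s: 24.5
tcp_pos: [0.4914, -0.0427, 0.0637]
eef_rot: [145.9, 89.9, 169.3]
contact_force: [-5.0, 2.9, 0.5]
gripper_width: 0.0005
```

```bash
cat >> h.py <<'E'
def lev():
    s,t,R=tool(); piv=np.array([.4697,.0422]); P=t[:2]+R[:2,2]*.0175; r=P-piv
    zc=np.degrees(np.arctan2(R[1,2],R[0,2])); th=np.degrees(np.arctan2(r[1],r[0]))
    print("contact r",np.hypot(*r).round(4),"lever(if touching)",(th+102.3).round(1),"tool z heading",zc.round(1),"should",(th+90).round(1),"F tool",(R.T@s["contact_force"]).round(1),"t",s["time_s"])
E
python3 -c "
from h import *
lev()"
```

```text
contact r 0.0866 lever(if touching) 38.2 tool z heading 23.4 should 25.9 F tool [-0.4  4.7 -3.4] t 24.5
```

Call:
step_arm --steps '[[[0,0.02,0.22],-0.7],[[0,-0.03,0.22],-0.7],[[0,-0.03,0.225],-0.5],[[0,-0.03,0.225],-0.5],[[0,-0.03,0.225],-0.5],[[0,-0.03,0.225],-0.5],[[0,-0.03,0.225],-0.5],[[0,-0.03,0.2],-0.45],[[0,-0.02,0.15],-0.3],[[0,0,0],0]]'

```text
time_s: 25.33
tcp_pos: [0.5256, -0.0234, 0.0639]
eef_rot: [-85.6, 90.0, -34.3]
contact_force: [-0.4, -1.8, -0.3]
gripper_width: 0.0008
```

```bash
python3 -c "
from h import *
lev()
a=capture('top')[150:240,220:360]
cv2.imwrite('pics/t11.png',cv2.resize(a,None,fx=5,fy=5,interpolation=cv2.INTER_CUBIC))
b=capture('scene')[160:300,250:410]
cv2.imwrite('pics/s11.png',cv2.resize(b,None,fx=4,fy=4,interpolation=cv2.INTER_CUBIC))
"
```

```text
contact r 0.0846 lever(if touching) 64.4 tool z heading 51.3 should 52.1 F tool [ 0.3 -0.8 -1.7] t 25.3333
```

View pics/s11.png

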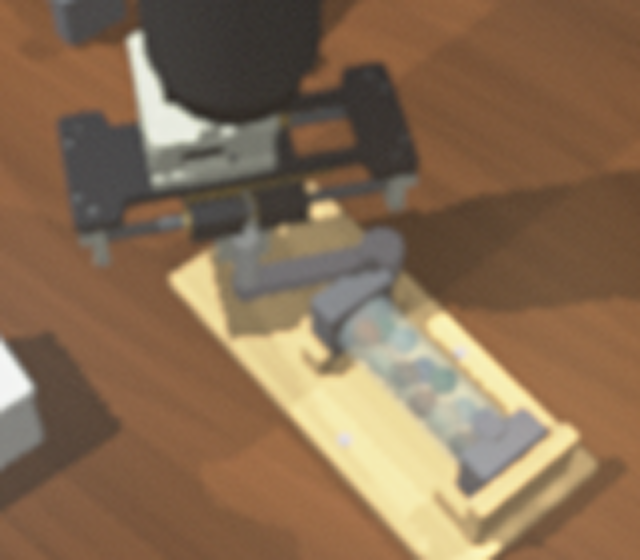

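Call:
step_arm --steps '[[[0,-0.03,0.2],-0.5],[[0,-0.035,0.225],-0.5],[[0,-0.035,0.225],-0.5],[[0,-0.035,0.225],-0.5],[[0,-0.035,0.2],-0.45],[[0,-0.02,0.15],-0.35],[[0,-0.01,0.09],-0.2],[[0,0,0],0]]'

```text
time_s: 26.1
tcp_pos: [0.5427, -0.0029, 0.0642]
eef_rot: [-66.5, 89.9, 2.7]
contact_force: [1.6, -1.7, -1.3]
gripper_width: 0.0003
```

```bash
python3 -c "
from h import *
lev()"
```

```text
contact r 0.0843 lever(if touching) 82.4 tool z heading 69.2 should 70.1 F tool [ 1.3 -2.1 -1.1] t 26.1
```

Call:
step_arm --steps '[[[0,-0.015,0.08],-0.2],[[0,-0.015,0.08],-0.2],[[0,-0.015,0.08],-0.2],[[0,-0.015,0.08],-0.2],[[0,-0.015,0.06],-0.2],[[0,0,0],0]]'

```text
time_s: 26.6
tcp_pos: [0.5466, 0.0038, 0.0643]
eef_rot: [-68.1, 89.9, 7.1]
contact_force: [3.4, -3.9, -0.6]
gripper_width: 0.0005
```

Call:
step_arm --steps '[[[0,0,0.04],-0.1],[[0,0,0.03],-0.1],[[0,0,0],0]]'

```text
time_s: 26.85
tcp_pos: [0.5471, 0.0051, 0.0644]
eef_rot: [-69.3, 89.9, 7.0]
contact_force: [3.3, -3.8, -0.4]
gripper_width: 0.0005
```

```bash
python3 -c "
from h import *
lev()"
```

```text
contact r 0.0839 lever(if touching) 88.5 tool z heading 76.4 should 76.2 F tool [ 0.4 -4.1 -3. ] t 26.85
```

Call:
step_arm --steps '[[[0,-0.03,0.03],-0.1],[[0,0,0.03],-0.1],[[0,0,0],0]]'

```text
time_s: 27.1
tcp_pos: [0.5477, 0.0062, 0.0644]
eef_rot: [-70.1, 89.9, 7.5]
contact_force: [3.8, -2.8, -1.4]
gripper_width: 0.0005
```

Call:
step_arm --steps '[[[0,0,0.03],0],[[0,0,0],0]]'

```text
time_s: 27.27
tcp_pos: [0.5479, 0.0068, 0.0644]
eef_rot: [-68.8, 89.9, 8.8]
contact_force: [3.8, -3.0, -1.7]
gripper_width: 0.0004
```

Call:
step_arm --steps '[[[0,0,0.03],0],[[0,0,0],0]]'

```text
time_s: 27.43
tcp_pos: [0.548, 0.0073, 0.0644]
eef_rot: [-70.7, 89.9, 6.8]
contact_force: [4.7, -4.7, -1.1]
gripper_width: 0.0003
```

```bash
python3 -c "
from h import *
lev()"
```

```text
contact r 0.084 lever(if touching) 90.1 tool z heading 77.6 should 77.8 F tool [ 1.2 -5.6 -3.6] t 27.4333
```

Call:
step_arm --steps '[[[0,-0.05,0.02],0],[[0,0,0],0]]'

```text
time_s: 27.6
tcp_pos: [0.5482, 0.0073, 0.0642]
eef_rot: [-98.2, 90.0, -20.6]
contact_force: [1.3, -4.5, 1.4]
gripper_width: 0.0003
```

Call:
step_arm --steps '[[[0,0,0.02],0],[[0,0,0],0]]'

```text
time_s: 27.77
tcp_pos: [0.5482, 0.0075, 0.0642]
eef_rot: [-154.6, 90.0, -77.1]
contact_force: [1.3, -5.9, 1.0]
gripper_width: 0.0005
```

```bash
python3 -c "
from h import *
lev()"
```

```text
contact r 0.0842 lever(if touching) 90.2 tool z heading 77.6 should 77.9 F tool [-1.  -2.6 -5.5] t 27.7667
```

Call:
step_arm --steps '[[[0,-0.02,0.02],0],[[0,0,0],0]]'

```text
time_s: 27.93
tcp_pos: [0.5483, 0.0075, 0.0641]
eef_rot: [151.7, 89.9, -130.7]
contact_force: [0.6, -6.8, 3.1]
gripper_width: 0.0004
```

Call:
step_arm --steps '[[[0,0,0.02],0],[[0,0,0],0]]'

```text
time_s: 28.1
tcp_pos: [0.5483, 0.0076, 0.0641]
eef_rot: [153.6, 89.9, -128.8]
contact_force: [0.6, -7.8, 2.6]
gripper_width: 0.0003
```

```bash
python3 -c "
from h import *
lev()"
```

```text
contact r 0.0842 lever(if touching) 90.3 tool z heading 77.6 should 78.0 F tool [-2.6 -2.2 -7.5] t 28.1
```

Call:
step_arm --steps '[[[0,-0.01,0.02],0],[[0,0,0.02],0],[[0,0,0],0]]'

```text
time_s: 28.35
tcp_pos: [0.5483, 0.0078, 0.0641]
eef_rot: [150.8, 89.9, -131.6]
contact_force: [0.2, -12.4, 4.5]
gripper_width: 0.0002
```

Call:
step_arm --steps '[[[0,0,0.02],0],[[0,0,0],0],[[0,0,0],0]]'

```text
time_s: 28.6
tcp_pos: [0.5483, 0.0078, 0.0641]
eef_rot: [151.6, 89.8, -130.9]
contact_force: [1.1, -13.5, 3.8]
gripper_width: 0.0004
```

```bash
python3 -c "
from h import *
lev()"
```

```text
contact r 0.0841 lever(if touching) 90.5 tool z heading 77.6 should 78.2 F tool [ -3.8  -4.  -12.9] t 28.6
```

Firm push of about 13 N against a rigid stop. I'll hold it for a moment and look.

Call:
step_arm --steps '[[[0,0,0],0],[[0,0,0],0],[[0,0,0],0],[[0,0,0],0],[[0,0,0],0],[[0,0,0],0],[[0,0,0],0],[[0,0,0],0],[[0,0,0],0],[[0,0,0],0],[[0,0,0],0],[[0,0,0],0],[[0,0,0],0],[[0,0,0],0]]'

```text
time_s: 29.77
tcp_pos: [0.5483, 0.0079, 0.0641]
eef_rot: [151.7, 89.8, -130.7]
contact_force: [0.3, -13.6, 3.6]
gripper_width: 0.0006
```

```bash
python3 -c "
from h import *
lev()
b=capture('scene')[160:300,250:410]
cv2.imwrite('pics/s12.png',cv2.resize(b,None,fx=4,fy=4,interpolation=cv2.INTER_CUBIC))
"
```

```text
contact r 0.0842 lever(if touching) 90.5 tool z heading 77.6 should 78.2 F tool [ -3.6  -3.2 -13.3] t 29.7667
```

View pics/s12.png

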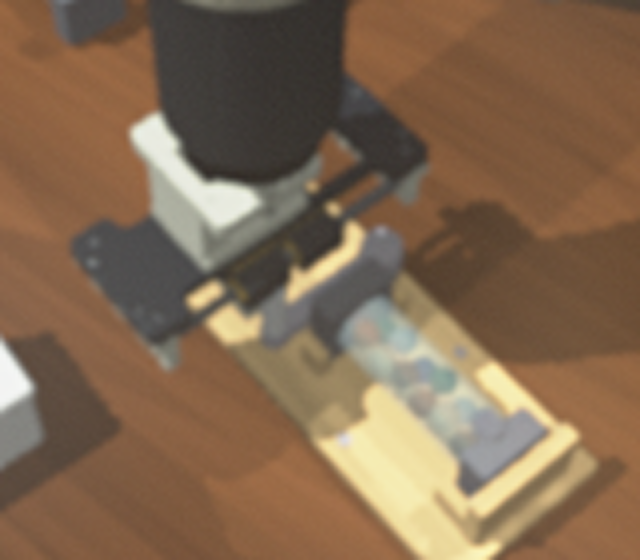

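Now I'll back off along −z, then rise.

Call:
step_arm --steps '[[[0,0,-0.05],0],[[0,0,-0.1],0],[[0,0,-0.3],0],[[0,0,-0.5],0],[[0,0,-0.5],0],[[0,0,-0.4],0],[[-0.5,0,0],0],[[-1,0,0],0],[[-1,0,0],0],[[-1,0,0],0],[[-1,0,-0.5],0],[[-1,0,-1],0],[[-1,0,-1],0],[[-1,0,-1],0],[[-1,0,-1],0],[[-1,0,-0.6],0],[[0,0,0],0],[[0,0,0],0],[[0,0,0],0]]'

```text
time_s: 31.4
tcp_pos: [0.519, -0.126, 0.2541]
eef_rot: [-8.1, 90.0, 69.5]
contact_force: [0.3, 0.9, 0.2]
gripper_width: 0.0005
```

```bash
python3 -c "
from h import *
togo([.5,0,.2])
m=camera_model('wrist');im=capture('wrist'); cv2.imwrite('pics/w13.png',im); np.save('w13.npy',np.array([m],dtype=object),allow_pickle=True)
cv2.imwrite('pics/t13.png',capture('top'));cv2.imwrite('pics/s13.png',capture('scene'))
a=cv2.imread('pics/t13.png')[150:220,220:330];cv2.imwrite('pics/t13a.png',cv2.resize(a,None,fx=7,fy=7,interpolation=cv2.INTER_CUBIC))
"
```

```text
t 31.4 tcp [ 0.519  -0.126   0.2541] F [0.3 0.9 0.2] w 0.0005 j [  7.4   6.9 -16.3  -0.  -66.8 -19.8] jawhead 167.6
xaxis [ 0.  0. -1.] yaxis [-0.977  0.215 -0.   ] shift units [2.71 2.29 5.95] turn units None
```

View pics/w13.png

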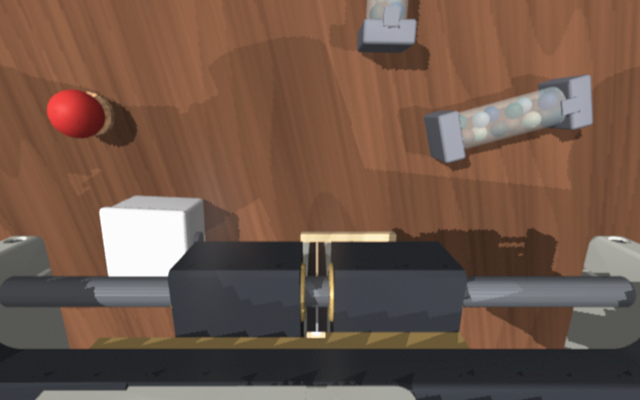

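View pics/t13.png

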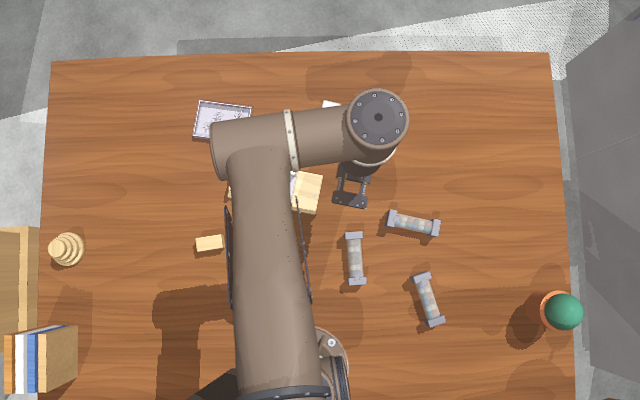

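View pics/s13.png

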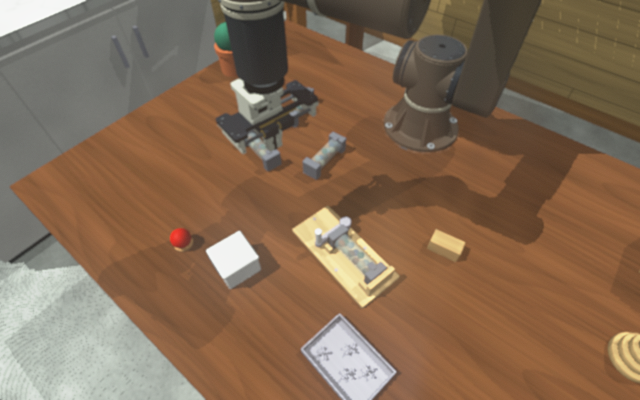

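View pics/t13a.png

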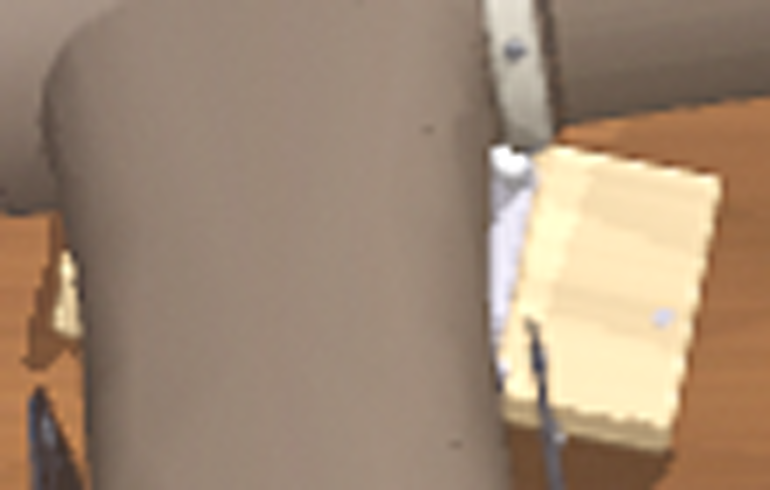

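Call:
step_arm --steps '[[[-0.5,0.15,0.5],0],[[-0.5,0.15,0.95],0],[[-0.5,0.15,0.95],0],[[-0.5,0.15,0.95],0],[[-0.5,0.15,0.95],0],[[-0.5,0.15,0.95],0],[[-0.5,0.15,0.95],0],[[-0.5,0.15,0.95],0],[[-0.5,0.15,0.95],0],[[-0.3,0.15,0.95],0],[[0,0.15,0.95],0],[[0,0.15,0.95],0],[[0,0.15,0.95],0],[[0,0.1,0.95],0],[[0,0,0.5],0],[[0,0,0],0],[[0,0,0],0],[[0,0,0],0]]'

```text
time_s: 33.05
tcp_pos: [0.5364, 0.1433, 0.3499]
eef_rot: [148.6, 90.0, -133.7]
contact_force: [-1.2, -0.4, -0.1]
gripper_width: 0.0007
```

```bash
python3 -c "
from h import *
togo([.5355,.145,.35])
m=camera_model('wrist');im=capture('wrist'); cv2.imwrite('pics/w14.png',im); np.save('w14.npy',np.array([m],dtype=object),allow_pickle=True)
a=im[0:225,255:385];cv2.imwrite('pics/w14a.png',cv2.resize(a,None,fx=5,fy=5,interpolation=cv2.INTER_CUBIC)[450:1040])
cv2.imwrite('pics/w14b.png',cv2.resize(a,None,fx=5,fy=5,interpolation=cv2.INTER_CUBIC)[150:700])
"
```

```text
t 33.05 tcp [0.5364 0.1433 0.3499] F [-1.2 -0.4 -0.1] w 0.0007 j [ 35.2   6.3  -4.6   0.  -79.1 -47.6] jawhead 167.6
xaxis [-0. -0. -1.] yaxis [-0.977  0.214  0.   ] shift units [-0.    0.06  0.07] turn units None
```

View pics/w14a.png

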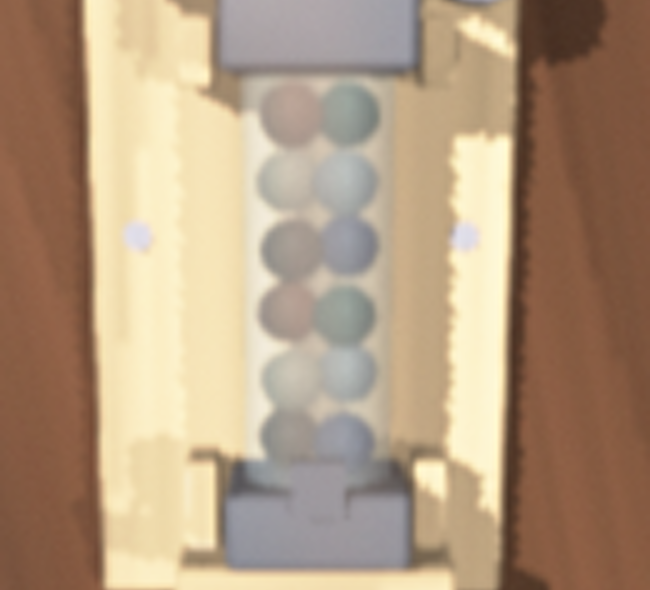

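View pics/w14b.png

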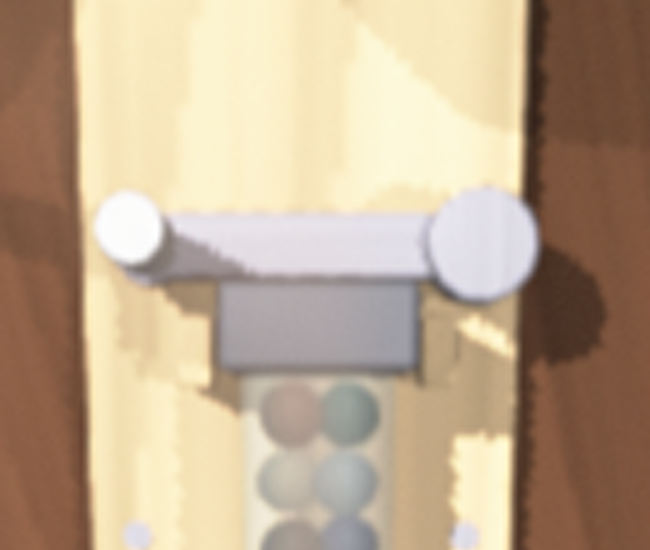

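```bash
python3 -c "
from h import *
m=np.load('w14.npy',allow_pickle=True)[0]
q=[.5291,.1158,1.356]
P=[(75,0,62),(-75,0,62),(75,38,57),(-84.5,-43,83),(-84.5,42,38)]
for p,u in zip(P,(proj('w',place(np.array(P)/1000,q),m)+.5-[255,0])*5): print(p,u.round(0))
"
```

```text
(75, 0, 62) [ 319. 1023.]
(-75, 0, 62) [320. 428.]
(75, 38, 57) [ 460. 1018.]
(-84.5, -43, 83) [132. 378.]
(-84.5, 42, 38) [484. 395.]
```

```bash
python3 -c "
from plant import *
print(get_state()['time_s'],close_job())"
```

```text
the job is handed in; nothing more can be done
33.1 None
```

The tube is in the cradle with its end against the end plate, and the lever is across behind it at its end stop. I handed the job in at 33.1 s.

- **Tube:** I took the one farthest from the base, lowered it between the cheeks about 10 mm short of the end plate and slid it along. It stopped dead at the expected home position. The most I read on it was about 12 N along the channel and about 16 N pressing down, including its weight.
- **Lever:** I pushed the handle post round to the stop, where it would not move further, and leaned on it at about 13 N for a little over a second. The highest total force I read while pushing was about 14 N, but forces were read only at the end of each move.
- **Last checks:** The final pictures show the post top within about a pixel of where the 90° stop puts it. The cap end is flush with the plate to about 0.5 mm, and the arm is clear of everything. The front cap edge was about 1 px (roughly 1 mm) off my projected position, but the plate edge was off the same way, so I put that down to calibration.
- **Small disagreements:** During the lever push there were sideways friction readings of up to about 6 N, which I eased by shifting the tool slightly. I started shutting the fingers while still lifting away from the tube. A look afterwards showed the tube had not moved.
- **Bystanders:** I kept clear of the box, tray, ball and block, and in the last scene view they look unmoved, though I did not measure them.

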